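# Blow the dust off a test tile at the pottery bench

## Task

Push the clay test tile down into the sprung clip in front of the blow gun's nozzle until it snaps fully home, its flat face towards the nozzle, and let go of it. Only then squeeze the gun's trigger all the way, keep it squeezed for a good second to blow off the dust, and let it spring back. Leave the tile standing in the clip and the other things on the bench where they are.

Things in the scene. Friction and masses are not known exactly. Their poses are not given: they have to be found in the camera images.
- tile_mid (a point): Loose clay test tile, an inverted T standing on its foot, about 130 g. The point is its centre, 47.5 mm above the foot's underside and below the top. Foot 50 mm (x) by 46 mm (y), 10 mm thick. Upright blade 50 mm wide (x), 8 mm thick (y), over the middle of the foot; take it across the 8 mm, near the top. z up. The same after a half turn about z.
- station: Fixed blow-off station: steel base 185 mm (x) by 330 mm (y), 12 mm thick, carrying the clip and, at its -y side, a blow gun clamped on its side. Its place and heading vary. Origin on the bench under the base; y points from the gun to the clip, z up. All points on it (seat, nozzle, squeeze) share its axes.
- seat (a point): Centre of the clip's flat seat, 30 mm above the bench; axes as the station. The tile's foot must stand flat on it, centred, with the tile's y along the seat's y, either way round. Sprung steel jaws stand at its +y and -y sides; fixed cheeks 8 mm high at +x and -x leave 60 mm for the foot.
- nozzle (a point): Tip of the steel nozzle, 10 mm thick and level, pointing along +y at the clip: 75 mm before the seat's centre and 65 mm above the seat.
- jaw_far (a joint): V-shaped sprung jaw at the seat's +y side: metres pushed outwards (0 closed, about 0.003 while the foot passes, at most 0.010). The mouth between the two jaws is 62 mm at the top, 34 mm above the seat, and narrows to 40 mm at the noses, 14.5 mm above it. Pushing the foot straight down parts them (about 10 to 20 N in all); they snap back over its top edges.
- jaw_near (a joint): The same jaw at the seat's -y side, towards the nozzle.
- squeeze (a point): Where to squeeze the gun, from above and along y; 95 mm above the bench, axes as the station. Middle between the back of the grip (y = -21 mm) and the trigger's outer face when fully squeezed (y = +21 mm; released +34 mm). The fixed grip, 115 x 30 x 26 mm, lies level along x with its gun body at x = +65 mm and an upright air pipe at x = -62 mm; below it is free down to the base.
- trigger_pad (a point): Point on the trigger where to press it, moving with it, 45 mm from its upright hinge (towards +x). The trigger is a steel bar 66 mm long, 20 mm high, 8 mm thick, along the +y side of the grip.
- trigger (a joint): Trigger angle in rad: 0 released, 0.28 fully squeezed (stop). The trigger turns towards the grip (-y). Its spring needs about 2 N at the pad to start and 9 N at the stop, and brings it back.
- bowl: Bystander: white porcelain test bowl, 104 mm wide, 50 mm high; origin under its centre.
- canister: Bystander: plastic screw-top canister, 76 mm wide, 110 mm high; origin under its centre.
- rib: Bystander: flat stainless steel rib, 55 x 105 mm, 4 mm thick, lying; origin under its centre.
- trimmer: Bystander: bamboo trimming tool with wire loop, 160 mm long along its y, 9 mm thick, lying; origin under it near the middle.
Mind the look-alikes: they are no part of the job. What is shaped like the part that bears tile_mid but purple or yellow is not meant.

How it is judged:
On the way, in this order (a step that is already met when the one before it is completed fails the run):
1. the tile is snapped fully home in the clip and let go (z of tile_mid in the frame of seat between 0.0445 and 0.0505 m and horizontal distance between tile_mid and seat below 0.009 m and angle between tile_mid's own z axis and vertical below 0.08 rad and angle between the y axis of tile_mid and the y axis of seat, either way round below 0.15 rad and value of joint each of jaw_far, jaw_near below 0.002 m and contact force between the fingers and tile below 0.2 N), for 0.2 s.
2. the trigger is squeezed all the way and kept so (value of joint trigger above 0.24 rad and z of tile_mid in the frame of seat between 0.0445 and 0.0505 m and horizontal distance between tile_mid and seat below 0.009 m and angle between tile_mid's own z axis and vertical below 0.08 rad and angle between the y axis of tile_mid and the y axis of seat, either way round below 0.15 rad and value of joint each of jaw_far, jaw_near below 0.002 m), for 0.8 s.
At the end, for the whole second after the job is handed in: The tile stands still and upright (within 0.08 rad) on the clip's seat: centre within 3 mm of its seated height and 9 mm of the seat's centre sideways, face square to the nozzle within 0.15 rad, both jaws closed over the foot (under 2 mm from rest), and the trigger is back under 0.03 rad (z of tile_mid in the frame of seat between 0.0445 and 0.0505 m and horizontal distance between tile_mid and seat below 0.009 m and angle between tile_mid's own z axis and vertical below 0.08 rad and angle between the y axis of tile_mid and the y axis of seat, either way round below 0.15 rad and value of joint each of jaw_far, jaw_near below 0.002 m and value of joint trigger below 0.03 rad and linear speed of tile below 0.02 m/s); the robot touches nothing.
It fails at once if the trigger is pulled (over half way) while the tile is not home in the clip (value of joint trigger above 0.14 rad and not (z of tile_mid in the frame of seat between 0.0445 and 0.0505 m and horizontal distance between tile_mid and seat below 0.009 m and angle between tile_mid's own z axis and vertical below 0.08 rad and angle between the y axis of tile_mid and the y axis of seat, either way round below 0.15 rad and value of joint each of jaw_far, jaw_near below 0.002 m)).
It fails at once if a bystander is moved by more than 30 mm (distance of any of bowl, canister, rib, trimmer from where it was at the start of the episode above 0.03 m).
It also fails if it takes over 48 s, if anything falls off the work surface, if the arm or the gripper's body presses on something with over 40 N, if the wrist force passes 120 N, or if a joint passes its speed limit or range.

## Robot

A 6-joint arm with a two-finger parallel gripper is mounted at the origin on the work surface. World frame = base frame: x ahead of the robot, y to its left, z up, the work surface at z = 0. Lengths are in m, angles in rad, forces in N, time in s.
With the tool pointing down it reaches from about 0.275 to 0.85 m from the base axis. Payload 5.2 kg.
Tool frame: the origin (TCP) lies at the very end of the fingers, on their centre line; the grasp point (between the pads) lies 19 mm behind it; z points along the fingers, x is the direction in which the jaws open and shut, and the axes are right-handed (so a half turn about z gives the same grasp; the last joint's range is limited). The gripper opens to 85 mm and grips with 20 to 120 N. Pads are 22 mm wide; open, the fingers measure 114 mm over their backs; the gripper's body (76 mm by 85 mm) begins 54 mm behind the grasp point. The pads swing forward as they close: fully open they stand 13 mm farther back than shut.
Start: joints at [-1.43, 0.259, 1.535, -0, 1.348, -0.203], TCP at [0.185, -0.518, 0.21] pointing down, gripper open.
Joint ranges: [-3.14, 3.14], [-0.91, 2.08], [0.19, 2.58], [-1.22, 4.36], [0.22, 2.71], [-3.12, 3.12]. Speed limits (rad/s): [2.57, 2.57, 3.14, 3.14, 3.14, 3.14].

## Interface

Orientations are given as [roll, pitch, yaw] about the fixed x, y, z axes, in that order (R = Rz(yaw) Ry(pitch) Rx(roll)).
In Python, from rig import bot, imaging, spotter gives the robot as it stands.
- The arm moves only by the shell command python3 -m handwheel 'ROWS' [FORCE]. ROWS is JSON, a list of rows, each a list of 3 entries, a list of its own where there are three numbers: the turn, a rotation vector about the world's x, y, z in units of 10 degrees (1.0 is 10 degrees), then the shift along the world's x, y, z in cm, then the gripper command: -1 is fully open, 1 is shut, values between are in proportion. In form: [[[ax, ay, az], [tx, ty, tz], gripper], ...]. A call has 1 to 12 rows; each row shifts and turns the commanded pose from where the row before left it; what a row does not reach is not made up. A row lasts 1/8 s, in which the tool goes at most 62.5 mm and 10.7 degrees, less where a joint would pass 70% of its speed; a pose out of reach is approached as far as the arm can. A call with a gripper value outside its range is refused whole. The fingers move at their own pace and stop on an object; FORCE is the grip in N (left out, the last holds). Time passes only in rows, so rows that do not move let the fingers close. It gives the time, the measured TCP pose, the force and the opening at its end, in the units of the state.
- bot.get_obs(): the state, without advancing time (a new reading comes with each control period).
- imaging.capture(name): name is "scene" or "top" or "wrist"; returns (picture, depth): 384x512x3 uint8, red, green, blue; 384x512 float32, m along the optical axis (not along the pixel's ray), 0 where there is no reading.
- imaging.camera_info(name): a dict with "vertical_fov" (degrees; the focal length in pixels is half the picture's height over the tangent of half this angle, whatever the lens; pixels are square), "cx", "cy" (the principal point, pixels), "position" and "attitude" of the camera in the world. Camera axes: x right, y down, z forward; pixel columns grow to the right and rows downward; lengths in m; the calibration is good to about 2 mm. The wrist camera is an equidistant fisheye: a pixel r from the principal point sees the ray r / f radians off the axis. A picture is of the moment at which its call begins: read the wrist's pose just before it. camera_info takes no time and is no camera call; for the wrist camera it gives the pose at the moment of the call.
- bot.hand_in(): hands the job in, once; it reports no verdict.
Trained networks look in the newest picture that a camera, given by its name, has taken for a name from the list of things; names that differ only in an ending like _2 or _b are one class to them, and where a whole thing is asked for, a point or a joint stands for the part that bears it (a point fixed in the world has none). Each returns a list of dicts, best first, with "confidence" (0 to 1); they miss things now and then, are a little off and sometimes report something else, mostly with a low value. They report only what shows in the picture. A call takes as long as a camera call. They do not tell look-alikes from the thing itself.
- spotter.look_for(camera, thing): "uv" ([column, row] in pixels, amid what is visible of it).
- spotter.silhouettes(camera, thing): "mask" (384x512 bool, what is visible of it) and "uv" ([column, row] in pixels, amid what is visible of it).
- spotter.spot_point(camera, thing): "uv" ([column, row] in pixels: a listed point, or the origin of a listed thing).
The state is a dict: "time": time; "qpos": joint angles; "qvel": joint speeds; "joint_efforts": joint torques, N m; "ee_pos": TCP position; "tcp_rot": TCP orientation; "contact_force": force on the tool from outside, world axes, zero at the start; "moment": the same for the moment, N m; "gripper_width": finger opening in m.
Only numpy, scipy, OpenCV 4.12 (cv2) and the standard library are available. Lean on these libraries where they do the work, as an engineer would, in place of code of your own. Each camera call takes 0.05 s, during which the arm holds its last target.

## Working session

There is one attempt and no reset: what is moved stays moved. The work goes in short steps, Python scripts to look and compute and a shell command to move; the robot and the scene stay as the last step left them, time stands still between calls to the robot, and variables do not carry over. Pictures are saved under pics/ and viewed, and the job is handed in when it is done.

```bash
ls; mkdir -p pics; python3 - <<'E'
from rig import bot, imaging, spotter
import cv2, numpy as np
print(bot.get_obs())
for n in ["scene","top"]:
    p,d=imaging.capture(n); cv2.imwrite(f"pics/{n}0.png",p[:,:,::-1]); np.save(f"{n}_d.npy",d)
    print(n,imaging.camera_info(n))
    for t in ["tile_mid","station","seat","nozzle","squeeze","trigger_pad","bowl","canister","rib","trimmer"]:
        print(t,[(np.round(r["uv"],1).tolist(),round(r["confidence"],2)) for r in spotter.spot_point(n,t)][:5])
E
```

```text
pics
{'time': 0.0, 'qpos': array([-1.42983219e+00,  2.59349437e-01,  1.53611057e+00, -2.23194542e-05,
        1.34798566e+00, -2.02791929e-01]), 'qvel': array([ 0.00040417,  0.00053946,  0.00150073,  0.00023749,  0.0024124 ,
       -0.00035039]), 'joint_efforts': array([-1.29086984e-03, -4.46036625e+01, -2.90577149e+01, -3.40122597e-04,
        1.17731723e-02,  2.35836507e-05]), 'ee_pos': array([ 0.18529994, -0.51723336,  0.20896023]), 'tcp_rot': array([-3.14124076e+00,  1.81942573e-03, -1.22703499e+00]), 'contact_force': array([-0.99488521,  0.00907559, -0.04289207]), 'moment': array([-0.00181801,  0.04327321, -0.01778496]), 'gripper_width': 0.08528531539076362}
scene {'vertical_fov': 57.675089425085865, 'cx': 253.2071862420929, 'cy': 187.99105251914395, 'position': array([1.15371615, 0.24188884, 0.57703127]), 'attitude': array([-2.2208174 ,  0.01941721,  1.774082  ])}
tile_mid [([387.9, 188.7], 0.95), ([369.2, 206.5], 0.61), ([415.4, 216.7], 0.56)]
station [([164.1, 215.0], 0.98)]
seat [([193.3, 229.9], 0.74)]
nozzle [([154.5, 199.6], 0.61), ([190.4, 228.3], 0.47)]
squeeze [([114.7, 174.3], 0.73)]
trigger_pad [([124.9, 174.0], 0.53)]
bowl [([301.1, 204.3], 0.68)]
canister [([292.1, 261.1], 0.7)]
rib [([213.0, 173.4], 0.86)]
trimmer [([310.6, 182.6], 0.55)]
top {'vertical_fov': 47.67566936490904, 'cx': 258.95764999344516, 'cy': 198.78277688261466, 'position': array([0.40876755, 0.12016445, 1.15254065]), 'attitude': array([-3.04054242e+00, -2.64907471e-04, -1.59757418e+00])}
tile_mid [([158.3, 208.5], 0.8), ([121.1, 202.1], 0.74), ([140.0, 247.4], 0.54)]
station []
seat [([310.9, 159.8], 0.73)]
nozzle [([344.9, 155.7], 0.82)]
squeeze [([400.5, 184.6], 0.73)]
trigger_pad [([390.4, 183.3], 0.54), ([313.2, 156.9], 0.35)]
bowl [([226.6, 223.4], 0.59), ([393.6, 184.5], 0.29)]
canister [([224.8, 158.3], 0.86), ([391.4, 182.2], 0.68)]
rib [([227.5, 156.1], 0.52)]
trimmer [([220.0, 264.3], 0.83), ([160.0, 209.7], 0.6)]
```

View pics/scene0.png

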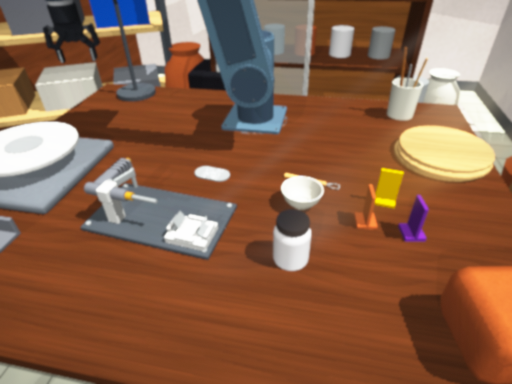

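View pics/top0.png

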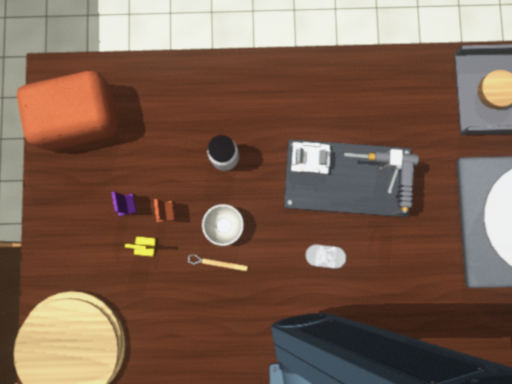

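The scene shows three tile-shaped things: orange at scene (367,208) / top (164,210), yellow at scene (389,187) / top (144,246), and purple at scene (414,220) / top (123,203). The orange (clay) one is the tile. I'll check it in a crop and measure.

```bash
cat > h.py <<'E'
from rig import bot, imaging, spotter
import cv2, numpy as np
from scipy.spatial.transform import Rotation as R
def cam(n):
    c=imaging.camera_info(n); f=192/np.tan(np.radians(c["vertical_fov"])/2)
    return c,f,R.from_euler("xyz",c["attitude"]).as_matrix(),np.array(c["position"])
def cloud(n,d):
    c,f,M,t=cam(n); v,u=np.mgrid[0:384,0:512]
    x=(u-c["cx"]); y=(v-c["cy"])
    if n=="wrist":
        r=np.hypot(x,y)/f; s=np.where(r>0,np.tan(r)/np.maximum(r,1e-9),1)/f
    else: s=1/f
    P=np.stack([x*s*d,y*s*d,d],-1)@M.T+t
    P[d==0]=np.nan
    return P
def ray(n,uv,z):
    c,f,M,t=cam(n); x,y=(uv[0]-c["cx"])/f,(uv[1]-c["cy"])/f
    if n=="wrist":
        r=np.hypot(x,y); k=np.tan(r)/r if r>0 else 1; x*=k;y*=k
    w=M@np.array([x,y,1]); return t+w*(z-t[2])/w[2]
def proj(n,p):
    c,f,M,t=cam(n); q=(np.asarray(p)-t)@M
    a,b=q[0]/q[2],q[1]/q[2]
    if n=="wrist":
        r=np.hypot(a,b); k=np.arctan(r)/r; a*=k;b*=k
    return c["cx"]+a*f,c["cy"]+b*f
E
python3 - <<'E'
from h import *
s=cv2.imread("pics/scene0.png");t=cv2.imread("pics/top0.png")
a=cv2.resize(s[150:260,330:450],None,fx=3.2,fy=3.2,interpolation=2);b=cv2.resize(t[180:270,100:200],None,fx=3.9,fy=3.9,interpolation=2)
a=a[:350];b=b[:350];cv2.imwrite("pics/crop1.png",np.hstack([a,b]))
cv2.imwrite("pics/crop2.png",np.vstack([cv2.resize(t[130:230,275:425],None,fx=4,fy=4,interpolation=2)]))
for n,im in(("scene",s),("top",t)):
    P=cloud(n,np.load(f"{n}_d.npy"))
    hsv=cv2.cvtColor(im,cv2.COLOR_BGR2HSV)
    reg=np.zeros(hsv.shape[:2],bool)
    if n=="scene": reg[178:235,350:382]=1
    else: reg[195:225,148:180]=1
    m=reg&(hsv[...,1]>150)&(hsv[...,2]>150)&(hsv[...,0]<15)
    Q=P[m]; Q=Q[~np.isnan(Q[:,0])]
    print(n,m.sum(),Q.min(0),Q.max(0))
    for lo,hi in((0.0,.02),(.03,.085),(.085,.1)):
        q=Q[(Q[:,2]>lo)&(Q[:,2]<hi)]
        if len(q)>5:
            (c,sz,an)=cv2.minAreaRect((q[:,:2]*1000).astype(np.float32)); print(lo,len(q),q.mean(0).round(4),q.min(0).round(4),q.max(0).round(4),np.round(c,1),np.round(sz,1),round(an,1))
for nm,uv,z in(("seat",(310.9,159.8),.03),("nozzle",(344.9,155.7),.1),("squeeze",(400.5,184.6),.095),("pad",(390.4,183.3),.095)):print(nm,ray("top",uv,z))
for nm,uv,z in(("seat",(193.3,229.9),.03),("nozzle",(154.5,199.6),.095),("squeeze",(114.7,174.3),.095),("pad",(124.9,174),.095)):print(nm,ray("scene",uv,z))
E
```

```text
scene 508 [3.08705108e-01 3.43697226e-01 2.40357572e-04] [0.52632232 0.41004281 0.09929809]
0.0 359 [0.4796 0.3707 0.0086] [3.087e-01 3.437e-01 2.000e-04] [0.5263 0.41   0.0189] [417.1 373.7] [ 59.7 220.8] 86.6
0.03 62 [0.5221 0.3711 0.0569] [0.52   0.3674 0.0303] [0.5241 0.375  0.0821] [522.1 371.2] [3.6 7.8] 7.6
0.085 72 [0.5007 0.3673 0.0952] [0.4735 0.3618 0.0853] [0.5242 0.3723 0.0993] [499.1 368.1] [50.6  8.3] 5.7
top 151 [0.47290313 0.34916435 0.00237079] [0.52531318 0.38938209 0.10170762]
0.0 77 [0.4984 0.3589 0.0111] [0.4729 0.3492 0.0024] [0.5253 0.3894 0.0163] [493.4 359.6] [31.9 63.5] 55.1
0.085 70 [0.4995 0.3685 0.0953] [0.4755 0.3634 0.087 ] [0.5222 0.3739 0.0996] [498.8 368.8] [47.5  7.8] 7.2
seat [ 0.62153701 -0.02199152  0.03      ]
nozzle [ 0.61625578 -0.09711786  0.1       ]
squeeze [ 0.54163641 -0.23121324  0.095     ]
pad [ 0.54551435 -0.20661415  0.095     ]
seat [ 0.62738868 -0.01506491  0.03      ]
nozzle [ 0.6145259  -0.10137338  0.095     ]
squeeze [ 0.54022158 -0.23950707  0.095     ]
pad [ 0.53463008 -0.21529132  0.095     ]
```

View pics/crop1.png

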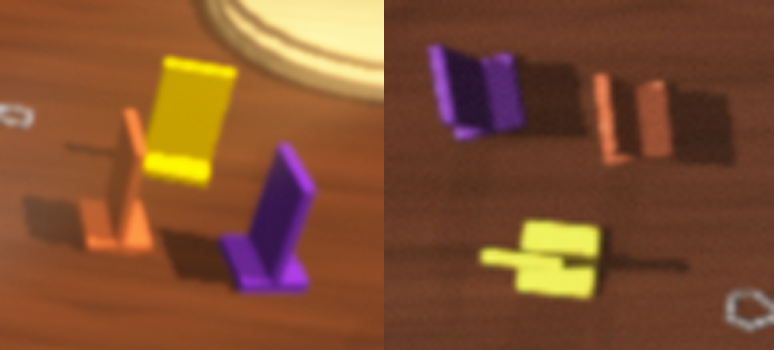

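View pics/crop2.png

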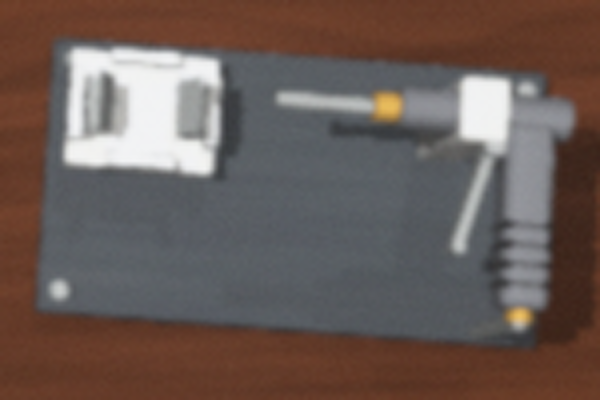

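```bash
python3 - <<'E'
from h import *
for n in("top","scene"):
    P=cloud(n,np.load(f"{n}_d.npy")); im=cv2.imread(f"pics/{n}0.png")
    m=(np.abs(P[...,2]-.012)<.005)&(P[...,0]>.42)&(P[...,0]<.75)&(P[...,1]>-.35)&(P[...,1]<.1)
    hsv=cv2.cvtColor(im,cv2.COLOR_BGR2HSV); m&=(hsv[...,1]<120)
    m=cv2.morphologyEx(m.astype(np.uint8),cv2.MORPH_OPEN,np.ones((3,3)))>0
    q=P[m]; print(n,m.sum(),q[:,2].mean(),cv2.minAreaRect((q[:,:2]*1000).astype(np.float32)))
    # mid-height stuff
    for lo,hi,box in((.045,.075,(.55,.7,-.1,.06)),(.07,.09,(.55,.7,-.1,.06)),(.085,.115,(.4,.7,-.3,-.17)),(.085,.115,(.58,.66,-.17,-.08))):
        m2=(P[...,2]>lo)&(P[...,2]<hi)&(P[...,0]>box[0])&(P[...,0]<box[1])&(P[...,1]>box[2])&(P[...,1]<box[3])
        q=P[m2]
        if len(q)>4: print(lo,hi,len(q),q.min(0).round(4),q.max(0).round(4),cv2.minAreaRect((q[:,:2]*1000).astype(np.float32)))
E
```

```text
top 5395 0.012903342264905578 ((576.0739135742188, -118.76304626464844), (329.7548828125, 185.40701293945312), 84.1697998046875)
0.045 0.075 210 [ 0.6038 -0.0654  0.045 ] [0.6561 0.0291 0.0679] ((629.8244018554688, -18.228145599365234), (94.16659545898438, 44.90640640258789), 85.02557373046875)
0.085 0.115 1304 [ 0.474  -0.2722  0.085 ] [ 0.6283 -0.1703  0.1149] ((551.5946044921875, -217.87283325195312), (102.21722412109375, 153.26515197753906), 87.0335693359375)
0.085 0.115 163 [ 0.5996 -0.1697  0.0905] [ 0.6251 -0.0932  0.1094] ((619.3052368164062, -133.38177490234375), (78.66688537597656, 22.776714324951172), 77.40132141113281)
scene 4814 0.014237859029391139 ((574.9537353515625, -118.24197387695312), (328.5885925292969, 186.85726928710938), 84.0467300415039)
0.045 0.075 252 [ 0.6019 -0.0679  0.0452] [0.6533 0.0302 0.0681] ((628.6812133789062, -19.389930725097656), (96.08238220214844, 44.268707275390625), 84.11876678466797)
0.085 0.115 1186 [ 0.4752 -0.2748  0.0851] [ 0.6291 -0.17    0.115 ] ((555.2947998046875, -209.872314453125), (104.12612915039062, 147.3866729736328), 77.62625122070312)
0.085 0.115 197 [ 0.6026 -0.17    0.0867] [ 0.6248 -0.0936  0.1105] ((613.7564697265625, -131.79742431640625), (76.35125732421875, 22.196001052856445), 89.98655700683594)
```

The orange tile is standing on its foot, so I'm taking it. Its blade centre is about (0.499, 0.368) with yaw about +6.3°. The station yaw is about −5.9° and the seat is near (0.629, −0.019). I'm moving above the tile now.

```bash
python3 -m handwheel '[[[0,0,-0.11],[1.8,5,0.1],-1],[[0,0,-0.11],[1.8,5,0.1],-1],[[0,0,-0.11],[1.8,5,0.1],-1],[[0,0,-0.11],[1.8,5,0.1],-1],[[0,0,-0.11],[1.8,5,0.1],-1],[[0,0,-0.11],[1.8,5,0.1],-1],[[0,0,-0.11],[1.8,5,0],-1],[[0,0,-0.11],[1.8,5,0],-1],[[0,0,-0.11],[1.8,5,0],-1],[[0,0,-0.11],[1.8,5,0],-1],[[0,0,-0.11],[1.8,5,0],-1],[[0,0,-0.11],[1.8,5,0],-1]]' 60
```

```text
time: 2.6
ee_pos: [0.4019, 0.084, 0.2162]
tcp_rot: [-3.14, -0.0, -1.458]
contact_force: [1.7, -0.7, 0.3]
gripper_width: 0.0858
```

```bash
python3 -m handwheel '[[[0,0,0],[1.6,4.8,0],-1],[[0,0,0],[1.6,4.8,0],-1],[[0,0,0],[1.6,4.8,0],-1],[[0,0,0],[1.6,4.7,0],-1],[[0,0,0],[1.6,4.7,0],-1],[[0,0,0],[1.6,4.6,-1.5],-1],[[0,0,0],[0,0,0],-1]]'
python3 - <<'E'
from h import *
print(cam("wrist")[0], bot.get_obs()["ee_pos"])
p,d=imaging.capture("wrist"); cv2.imwrite("pics/w1.png",p[:,:,::-1])
P=cloud("wrist",d); hsv=cv2.cvtColor(p,cv2.COLOR_RGB2HSV)
m=(hsv[...,1]>150)&(hsv[...,2]>120)&(hsv[...,0]<14)
for lo,hi in((.005,.015),(.085,.105)):
    k=m&(P[...,2]>lo)&(P[...,2]<hi)&(np.hypot(P[...,0]-.499,P[...,1]-.368)<.05)
    q=P[k]; print(len(q)); 
    if len(q)>4: print(q.mean(0),cv2.minAreaRect((q[:,:2]*1000).astype(np.float32)))
print(proj("wrist",(.499,.368,.095)))
E
```

```text
time: 3.48
ee_pos: [0.4969, 0.3686, 0.1983]
tcp_rot: [3.139, -0.0, -1.454]
contact_force: [0.7, -1.2, -0.7]
gripper_width: 0.0855
{'vertical_fov': 65.70646984690485, 'cx': 250.87466488467047, 'cy': 188.18163500414425, 'position': array([0.56613599, 0.37691473, 0.3626089 ]), 'attitude': array([ 2.85791693e+00,  5.13286421e-05, -1.45445262e+00])} [0.49690462 0.36856561 0.19829944]
655
[0.49983689 0.356752   0.01113734] ((497.9678039550781, 367.2562561035156), (50.72631072998047, 46.320369720458984), 6.555461406707764)
93
[0.49899276 0.36615712 0.09508933] ((498.1778564453125, 367.19085693359375), (49.60085678100586, 7.631111145019531), 6.582908630371094)
(np.float64(250.25787507392383), np.float64(177.01669275623013))
```

View pics/w1.png

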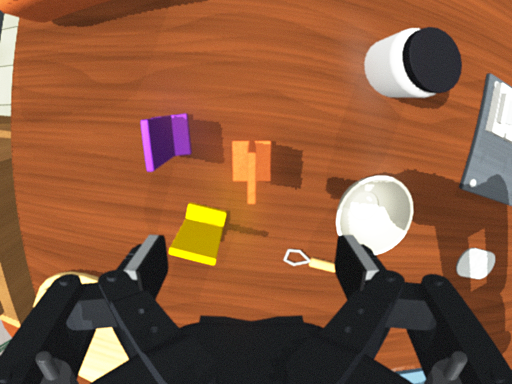

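The wrist image confirms the orange tile, with its blade at about (252,175) and the yellow and purple ones clear to the left. The fit puts its centre at (0.4985, 0.3674) with yaw 6.57°. I'm descending to grip it.

```bash
python3 -m handwheel '[[[0,0,0],[0.15,-0.1,-3],-1],[[0,0,0],[0,0,-4],-1],[[0,0,0],[0,0,-3],-1],[[0,0,0],[0,0,-2],-1],[[0,0,0],[0,0,-1.7],-1],[[0,0,0],[0,0,0],-1],[[0,0,0],[0,0,0],0.5],[[0,0,0],[0,0,0],0.8],[[0,0,0],[0,0,0],1],[[0,0,0],[0,0,0],1],[[0,0,0],[0,0,0],1],[[0,0,0],[0,0,0],1]]' 60
```

```text
time: 5.03
ee_pos: [0.499, 0.3654, 0.064]
tcp_rot: [-3.141, 0.0, -1.457]
contact_force: [-0.0, 0.4, 1.9]
gripper_width: 0.006
```

```bash
python3 -m handwheel '[[[0,0,0],[0,0,0],1],[[0,0,0],[0,0,1],1],[[0,0,0],[0,0,2],1],[[0,0,0],[0,0,4],1],[[0,0,0],[0,0,5],1],[[0,0,0],[0,0,5],1],[[0,0,0],[0,0,0],1]]'
python3 - <<'E'
from h import *
p,d=imaging.capture("wrist"); cv2.imwrite("pics/w2.png",p[:,:,::-1])
p,d=imaging.capture("scene"); cv2.imwrite("pics/s2.png",cv2.resize(p[60:260,250:470,::-1],None,fx=2.5,fy=2.5))
E
```

```text
time: 5.9
ee_pos: [0.5011, 0.3662, 0.2395]
tcp_rot: [-3.132, 0.003, -1.457]
contact_force: [0.8, 1.2, -2.1]
gripper_width: 0.0059
```

View pics/s2.png

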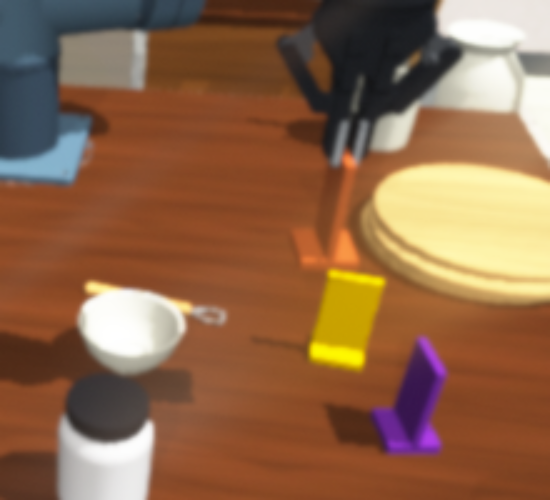

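View pics/w2.png

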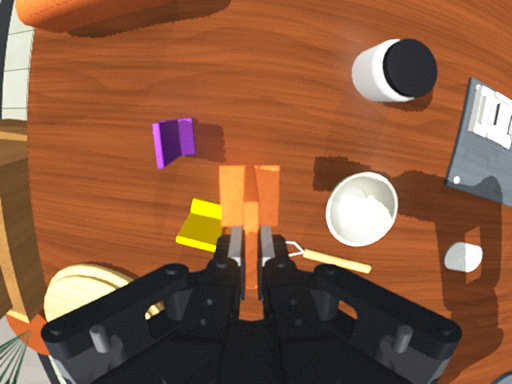

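```bash
cat > tile.py <<'E'
from h import *
def tile():
    o=bot.get_obs(); e=o["ee_pos"]; M=R.from_euler("xyz",o["tcp_rot"]).as_matrix()
    p,d=imaging.capture("wrist"); P=cloud("wrist",d); hsv=cv2.cvtColor(p,cv2.COLOR_RGB2HSV)
    L=(P-e)@M
    m=(hsv[...,1]>150)&(hsv[...,2]>120)&(hsv[...,0]<14)&(np.abs(L[...,0])<.04)&(np.abs(L[...,1])<.05)
    q=P[m&(L[...,2]>.047)&(L[...,2]<.064)]   # foot top
    A=np.c_[q[:,:2],np.ones(len(q))]; s=np.linalg.lstsq(A,q[:,2],rcond=None)[0]
    r=q[:,2]-A@s; k=abs(r)<.003; s=np.linalg.lstsq(A[k],q[k,2],rcond=None)[0]
    (c,sz,an)=cv2.minAreaRect((q[k,:2]*1000).astype(np.float32))
    print("tcp",e.round(4),o["tcp_rot"].round(4),"n",k.sum(),"foot top z mean",q[k,2].mean().round(4),"slopes",s[:2].round(4),"rect",np.round(c,1),np.round(sz,1),round(an,2))
    z0=s[0]*c[0]/1e3+s[1]*c[1]/1e3+s[2]; print("foot centre top",c[0]/1e3-e[0],c[1]/1e3-e[1],z0-e[2])
if __name__=="__main__": tile()
E
python3 tile.py
```

```text
tcp [0.4987 0.365  0.234 ] [-3.1413e+00 -1.0000e-04 -1.4575e+00] n 1288 foot top z mean 0.1791 slopes [-0.007  -0.0083] rect [497.8 366.5] [49.1 46.1] 6.52
foot centre top -0.0009012875492085404 0.0015087519432405716 -0.05495007281769751
```

```bash
python3 -m handwheel '[[[0,0,-0.15],[1.6,-4.8,0],1],[[0,0,-0.15],[1.6,-4.8,0],1],[[0,0,-0.16],[1.6,-4.8,0],1],[[0,0,-0.16],[1.6,-4.8,0],1],[[0,0,-0.16],[1.6,-4.8,0],1],[[0,0,-0.16],[1.6,-4.8,0],1],[[0,0,-0.15],[1.7,-4.8,0],1],[[0,0,-0.15],[1.7,-4.7,0],1],[[0,0,0],[0,0,0],1],[[0,0,0],[0,0,0],1]]'
python3 tile.py
python3 - <<'E'
from h import *
for n in("wrist","scene","top"):
    p,d=imaging.capture(n); cv2.imwrite(f"pics/{n}3.png",p[:,:,::-1]); P=cloud(n,d)
    np.save(f"{n}3_P.npy",P)
    hsv=cv2.cvtColor(p,cv2.COLOR_RGB2HSV)
    for lo,hi in((.05,.07),(.036,.041),(.027,.033)):
        k=(P[...,2]>lo)&(P[...,2]<hi)&(abs(P[...,0]-.629)<.07)&(abs(P[...,1]+.0185)<.068)&(hsv[...,1]<90)
        q=P[k]
        if len(q)>4: print(n,lo,len(q),cv2.minAreaRect((q[:,:2]*1000).astype(np.float32)))
E
```

```text
time: 7.3
ee_pos: [0.6278, -0.0176, 0.2318]
tcp_rot: [3.138, 0.001, -1.674]
contact_force: [-0.4, 0.4, -2.3]
gripper_width: 0.0055
tcp [ 0.6278 -0.0176  0.2318] [ 3.1375e+00  9.0000e-04 -1.6745e+00] n 550 foot top z mean 0.1789 slopes [0.0119 0.0412] rect [626.1 -23.7] [27.9 47.5] 83.93
foot centre top -0.001744394692374418 -0.006083186374346978 -0.05247720431311337
wrist 0.05 363 ((628.4016723632812, -19.788585662841797), (66.3058090209961, 35.760711669921875), 83.39007568359375)
wrist 0.036 418 ((641.8592529296875, -24.026222229003906), (86.88709259033203, 52.30400085449219), 71.38278198242188)
wrist 0.027 1726 ((628.0909423828125, -19.475059509277344), (95.9367904663086, 76.80393981933594), 83.7383804321289)
scene 0.05 137 ((627.4991455078125, -19.558021545410156), (67.69287109375, 38.13978958129883), 83.0533447265625)
scene 0.036 212 ((627.64501953125, -18.576892852783203), (94.90941619873047, 77.06076049804688), 83.07206726074219)
scene 0.027 478 ((627.0245971679688, -18.77682113647461), (95.91594696044922, 79.14488983154297), 83.38436889648438)
top 0.05 38 ((614.1611938476562, -48.74368667602539), (20.907541275024414, 19.812808990478516), 9.891166687011719)
top 0.036 58 ((619.40576171875, -18.511707305908203), (93.11495208740234, 58.54184341430664), 88.78619384765625)
top 0.027 153 ((628.921875, -18.908432006835938), (96.14667510986328, 76.54397583007812), 83.67684173583984)
```

View pics/wrist3.png

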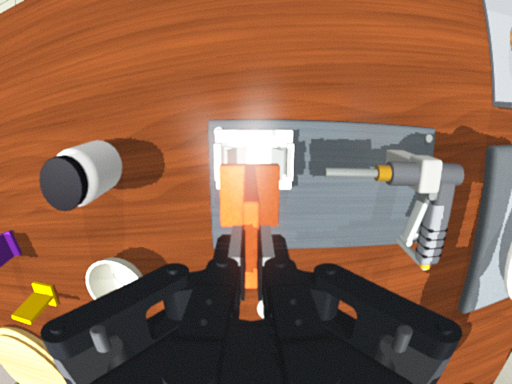

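```bash
sed -i 's/hsv\[...,1\]>150)&(hsv\[...,2\]>120)/hsv[...,1]>100)\&(hsv[...,2]>90)/; s/<14)/<18)/' tile.py; python3 tile.py
```

```text
tcp [ 0.6284 -0.0164  0.2335] [ 3.1408e+00  3.0000e-04 -1.6720e+00] n 1748 foot top z mean 0.1805 slopes [-0.0007  0.0166] rect [628.6 -14.9] [45.9 49.1] 84.18
foot centre top 0.0001801880521212773 0.00152873075369425 -0.05298191515199907
```

```bash
python3 -m handwheel '[[[0,0,0],[0,-0.37,-2],1],[[0,0,0],[0,0,-4],1],[[0,0,0],[0,0,-3],1],[[0,0,0],[0,0,-1.3],1],[[0,0,0],[0,0,0],1],[[0,0,0],[0,0,0],1]]' 90
python3 tile.py; python3 - <<'E'
from h import *
for n in("scene",):
    p,d=imaging.capture(n); cv2.imwrite(f"pics/{n}4.png",cv2.resize(p[130:270,80:280,::-1],None,fx=4,fy=4,interpolation=2))
E
```

```text
time: 8.3
ee_pos: [0.63, -0.0215, 0.1325]
tcp_rot: [-3.139, -0.0, -1.673]
contact_force: [0.5, 0.2, -0.8]
gripper_width: 0.0047
tcp [ 0.63   -0.0215  0.1325] [-3.1389e+00 -4.0000e-04 -1.6735e+00] n 1357 foot top z mean 0.079 slopes [0.0048 0.0193] rect [630.2 -20.3] [45.4 49.4] 83.97
foot centre top 0.00027152944387365263 0.0012561586264102503 -0.0531929708995824
```

View pics/scene4.png

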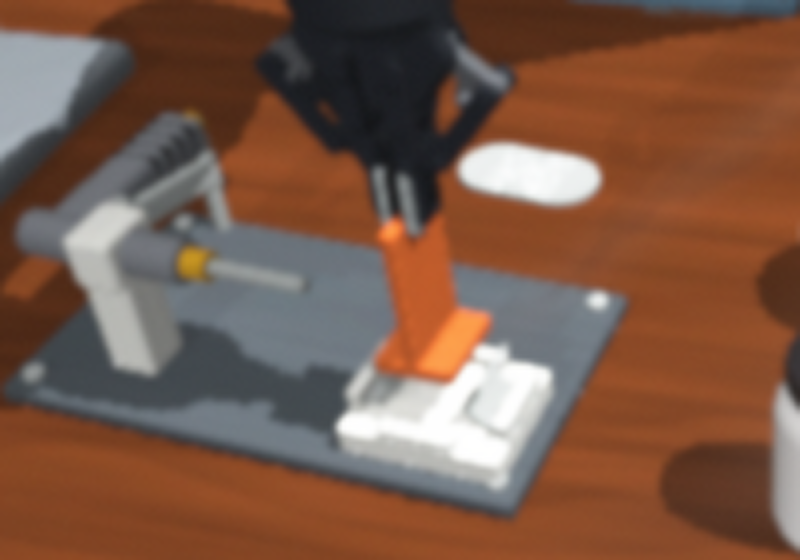

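```bash
python3 -m handwheel '[[[0,0,0],[-0.1,0.05,-0.7],1],[[0,0,0],[0,0,-0.7],1],[[0,0,0],[0,0,-0.4],1],[[0,0,0],[0,0,0],1],[[0,0,0],[0,0,0],1]]' 90
python3 tile.py
```

```text
time: 9.02
ee_pos: [0.6285, -0.0212, 0.1131]
tcp_rot: [-3.14, -0.0, -1.674]
contact_force: [1.3, -0.2, 0.5]
gripper_width: 0.0051
tcp [ 0.6285 -0.0212  0.1131] [-3.1401e+00 -2.0000e-04 -1.6739e+00] n 1588 foot top z mean 0.0596 slopes [-0.0015  0.0192] rect [628.5 -19.9] [45.4 49. ] 83.95
foot centre top -4.0286203998762815e-05 0.0013510661554185129 -0.05337698261475814
```

```bash
python3 -m handwheel '[[[0,0,0],[0,0,-0.5],1],[[0,0,0],[0,0,-0.5],1],[[0,0,0],[0,0,-0.4],1],[[0,0,0],[0,0,-0.3],1],[[0,0,0],[0,0,0],1]]' 90
python3 -m handwheel '[[[0,0,0],[0,0,-0.2],1],[[0,0,0],[0,0,-0.2],1],[[0,0,0],[0,0,0],1]]' 90
python3 tile.py
```

```text
time: 9.7
ee_pos: [0.6272, -0.0209, 0.0951]
tcp_rot: [3.14, 0.0, -1.674]
contact_force: [-0.7, -0.4, 1.2]
gripper_width: 0.0052
time: 10.07
ee_pos: [0.6286, -0.0209, 0.0923]
tcp_rot: [-3.14, 0.0, -1.674]
contact_force: [5.4, 1.3, 2.0]
gripper_width: 0.0047
tcp [ 0.6286 -0.0209  0.0923] [-3.1399e+00  1.0000e-04 -1.6738e+00] n 576 foot top z mean 0.0434 slopes [-0.1959  0.0133] rect [620.2 -20.1] [45. 22.] 85.15
foot centre top -0.008398484647106352 0.0008608900126283875 -0.0485991695712896
```

```bash
python3 - <<'E'
from h import *
p,d=imaging.capture("scene"); a=cv2.resize(p[150:270,130:260,::-1],None,fx=3,fy=3,interpolation=2)
P=cloud("scene",d); hsv=cv2.cvtColor(p,cv2.COLOR_RGB2HSV)
m=(hsv[...,1]>150)&(hsv[...,2]>120)&(hsv[...,0]<14)&(abs(P[...,0]-.628)<.05)&(abs(P[...,1]+.02)<.05)
q=P[m]; print("scene max z",q[:,2].max(),q[:,2].min()); t=q[q[:,2]>q[:,2].max()-.012]; print(t.mean(0))
p,d=imaging.capture("wrist"); b=cv2.resize(p[110:310,180:330,::-1],(300,400),interpolation=2)
cv2.imwrite("pics/s5.png",np.hstack([a[:360],b[:360]]))
E
```

```text
scene max z 0.401889734416256 -0.0003533416173732151
[0.61724201 0.01548641 0.40125174]
```

View pics/s5.png

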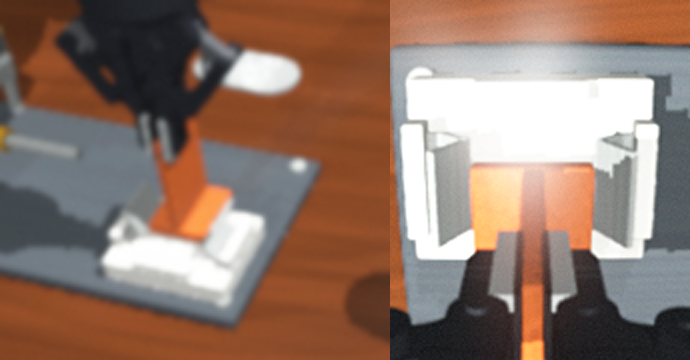

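```bash
python3 - <<'E'
from h import *
o=bot.get_obs(); print(o["ee_pos"],o["contact_force"],o["gripper_width"])
p,d=imaging.capture("wrist"); P=cloud("wrist",d)
np.set_printoptions(linewidth=200,suppress=True)
for v in range(165,240,6):
    print(v,[(int(1000*P[v,u,0]),int(1000*P[v,u,1]),round(1000*P[v,u,2],1)) for u in (222,230,238,246,254,262,270)])
E
```

```text
[ 0.62984716 -0.02122208  0.09271923] [5.02009762 0.76199219 3.5153361 ] 0.005253847198280895
165 [(654, -1, np.float64(30.4)), (654, -7, np.float64(30.8)), (653, -13, np.float64(29.4)), (652, -19, np.float64(29.4)), (652, -25, np.float64(29.8)), (651, -32, np.float64(30.2)), (651, -38, np.float64(31.1))]
171 [(650, 0, np.float64(31.9)), (649, -6, np.float64(30.0)), (649, -13, np.float64(31.4)), (648, -19, np.float64(29.7)), (647, -25, np.float64(30.2)), (646, -31, np.float64(30.8)), (646, -37, np.float64(29.8))]
177 [(645, 0, np.float64(31.0)), (644, -6, np.float64(30.4)), (644, -12, np.float64(30.4)), (643, -18, np.float64(30.2)), (643, -25, np.float64(31.7)), (642, -31, np.float64(30.4)), (641, -37, np.float64(31.7))]
183 [(640, 0, np.float64(30.0)), (640, -5, np.float64(31.3)), (639, -11, np.float64(30.7)), (638, -18, np.float64(29.7)), (638, -24, np.float64(31.9)), (637, -30, np.float64(30.8)), (636, -37, np.float64(30.1))]
189 [(635, 1, np.float64(30.5)), (634, -4, np.float64(29.7)), (634, -11, np.float64(31.3)), (633, -17, np.float64(31.3)), (632, -24, np.float64(30.0)), (632,
[... 1067 characters left out ...]
p.float64(50.6)), (614, -33, np.float64(50.5))]
225 [(612, 2, np.float64(48.6)), (611, -3, np.float64(48.7)), (640, -15, np.float64(118.6)), (634, -18, np.float64(105.9)), (633, -23, np.float64(104.1)), (639, -27, np.float64(119.1)), (608, -33, np.float64(48.7))]
231 [(606, 3, np.float64(48.0)), (606, -2, np.float64(48.3)), (640, -16, np.float64(126.2)), (633, -18, np.float64(111.6)), (632, -23, np.float64(111.6)), (639, -27, np.float64(127.2)), (603, -33, np.float64(48.4))]
237 [(637, -7, np.float64(125.3)), (636, -11, np.float64(125.0)), (640, -16, np.float64(132.9)), (633, -19, np.float64(119.1)), (632, -23, np.float64(119.0)), (638, -27, np.float64(132.9)), (638, -30, np.float64(133.8))]
```

```bash
python3 - <<'E'
from h import *
p,d=imaging.capture("wrist"); P=cloud("wrist",d)
for v in range(138,196,3):
    print(v,[tuple((1000*P[v,u]).round(1).tolist()) for u in (226,238,252,266)])
print([ (u,(1000*P[200,u]).round(1).tolist()) for u in range(190,320,5)])
p,d=imaging.capture("top");b=cv2.resize(p[120:220,270:370,::-1],None,fx=5,fy=5,interpolation=2); cv2.imwrite("pics/t6.png",b)
p,d=imaging.capture("scene"); P=cloud("scene",d); 
for u in (190,196,202): print([(v,(1000*P[v,u]).round(0).tolist()) for v in range(200,250,2)])
E
```

```text
138 [(673.7, -5.0, 11.4), (672.6, -14.9, 11.2), (671.4, -26.4, 12.1), (670.2, -38.0, 11.6)]
141 [(671.2, -4.7, 11.6), (670.2, -14.7, 12.7), (669.1, -26.2, 13.4), (667.8, -37.7, 12.3)]
144 [(668.8, -4.5, 12.5), (667.8, -14.4, 13.2), (666.5, -25.9, 12.6), (665.4, -37.5, 12.7)]
147 [(667.1, -4.8, 18.4), (666.1, -14.5, 18.8), (664.9, -25.7, 18.8), (663.9, -37.0, 19.8)]
150 [(667.2, -6.3, 36.8), (666.0, -15.2, 35.3), (665.0, -25.7, 36.2), (663.8, -36.2, 35.0)]
153 [(665.1, -6.2, 38.4), (664.1, -15.1, 38.0), (663.0, -25.5, 37.8), (662.0, -35.9, 38.2)]
156 [(663.2, -6.1, 40.1), (661.8, -14.8, 37.6), (660.8, -25.2, 37.9), (659.8, -35.7, 38.5)]
159 [(660.7, -5.7, 38.7), (659.5, -14.6, 37.6), (658.6, -25.0, 38.7), (657.5, -35.4, 38.3)]
162 [(656.8, -4.5, 29.9), (656.1, -13.9, 31.6), (654.9, -24.7, 31.2), (653.6, -35.5, 30.3)]
165 [(654.4, -4.2, 29.8), (653.4, -13.5, 30.0), (652.6, -24.4, 31.4), (651.5, -35.2, 31.5)]
168 [(652.2, -4.0, 30.9), (651.1, -13.3, 30.4), (649.9, -24.2, 29.8), (648.9, -35.0, 30.6)]
171 [(649.8, -3.7, 30.7), (648.8, -13.0, 30.7), (647.8, -23.9, 31.0), (646.6, -34.8, 30.
[... 2909 characters left out ...]
(200, [504.0, -37.0, 15.0]), (202, [512.0, -35.0, 14.0]), (204, [521.0, -32.0, 16.0]), (206, [528.0, -29.0, 16.0]), (208, [534.0, -27.0, 14.0]), (210, [541.0, -25.0, 14.0]), (212, [588.0, -5.0, 51.0]), (214, [596.0, -2.0, 52.0]), (216, [600.0, -1.0, 50.0]), (218, [607.0, 1.0, 51.0]), (220, [614.0, 4.0, 51.0]), (222, [632.0, 11.0, 63.0]), (224, [641.0, 14.0, 66.0]), (226, [628.0, 8.0, 47.0]), (228, [631.0, 8.0, 43.0]), (230, [635.0, 9.0, 41.0]), (232, [640.0, 11.0, 40.0]), (234, [645.0, 12.0, 40.0]), (236, [649.0, 13.0, 37.0]), (238, [649.0, 13.0, 31.0]), (240, [654.0, 14.0, 31.0]), (242, [662.0, 17.0, 32.0]), (244, [667.0, 19.0, 32.0]), (246, [669.0, 19.0, 28.0]), (248, [670.0, 19.0, 23.0])]
```

View pics/t6.png

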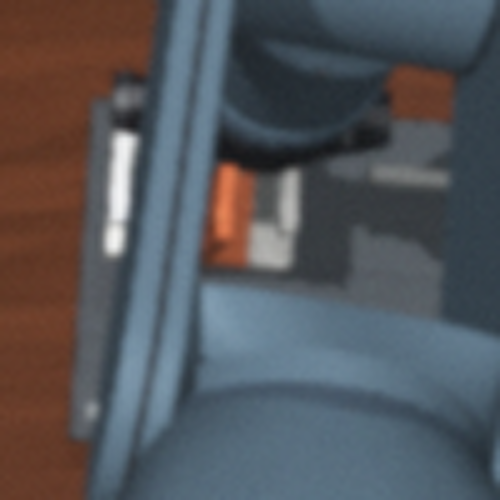

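The tile slipped in the grip during the push. It moved about 18 mm towards −x, and its foot now rests on the −x cheek with the foot top at 0.050. I'll regrip it at its centre with more force.

```bash
python3 -m handwheel '[[[0,0,0],[0,0,0.2],0.3],[[0,0,0],[0,0,0],0.3],[[0,0,0],[0,0,0],0.3]]' 120
python3 - <<'E'
from h import *
p,d=imaging.capture("wrist"); cv2.imwrite("pics/w7.png",cv2.resize(p[100:340,150:360,::-1],None,fx=2.4,fy=2.4)); P=cloud("wrist",d); hsv=cv2.cvtColor(p,cv2.COLOR_RGB2HSV)
m=(hsv[...,1]>100)&(hsv[...,2]>90)&(hsv[...,0]<18)&(abs(P[...,0]-.62)<.06)&(abs(P[...,1]+.02)<.05)
for lo,hi in((.034,.06),(.06,.11),(.11,.145)):
    q=P[m&(P[...,2]>lo)&(P[...,2]<hi)]
    if len(q): print(lo,len(q),q.min(0).round(4),q.max(0).round(4),q.mean(0).round(4))
o=bot.get_obs();print(o["ee_pos"],o["contact_force"],o["gripper_width"])
E
```

```text
time: 10.8
ee_pos: [0.6269, -0.0209, 0.0931]
tcp_rot: [3.139, 0.0, -1.674]
contact_force: [-0.7, 0.4, 0.1]
gripper_width: 0.03
0.034 2071 [ 0.5844 -0.0429  0.0453] [0.6374 0.0045 0.0526] [ 0.6097 -0.0219  0.0493]
0.06 200 [ 0.6315 -0.0246  0.0824] [ 0.6341 -0.0167  0.1099] [ 0.6331 -0.0207  0.0992]
0.11 1341 [ 0.5864 -0.0367  0.1101] [0.6387 0.0069 0.1418] [ 0.6192 -0.0196  0.1307]
[ 0.62715117 -0.02095323  0.0931986 ] [-1.0626889  -0.76706965  0.71069569] 0.029926468624850495
```

View pics/w7.png

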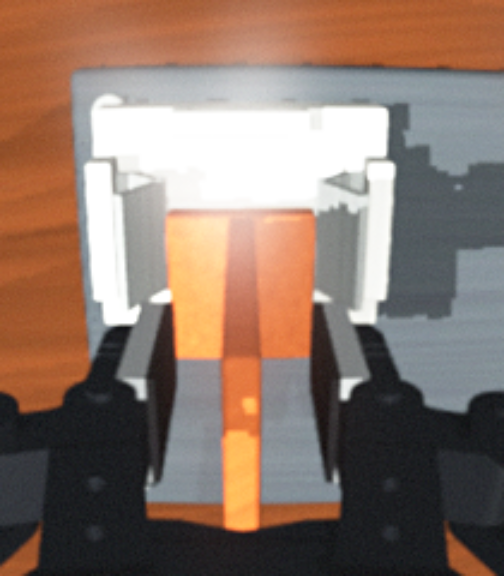

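```bash
python3 -m handwheel '[[[0,0,0],[-0.8,0.08,0],0.3],[[0,0,0],[-0.85,0.08,0],0.3],[[0,0,0],[0,0,0],0.3],[[0,0,0],[0,0,0],1],[[0,0,0],[0,0,0],1],[[0,0,0],[0,0,0],1],[[0,0,0],[0,0,0],1],[[0,0,0],[0,0,0.8],1],[[0,0,0],[0,0,1],1],[[0,0,0],[0,0,1],1],[[0,0,0],[0,0,0],1],[[0,0,0],[0,0,0],1]]' 120
python3 - <<'E'
from h import *
o=bot.get_obs();print(o["ee_pos"],o["contact_force"],o["gripper_width"])
p,d=imaging.capture("wrist"); cv2.imwrite("pics/w8.png",cv2.resize(p[100:340,150:360,::-1],None,fx=2.4,fy=2.4)); P=cloud("wrist",d); hsv=cv2.cvtColor(p,cv2.COLOR_RGB2HSV)
m=(hsv[...,1]>100)&(hsv[...,2]>90)&(hsv[...,0]<18)&(abs(P[...,0]-.62)<.06)&(abs(P[...,1]+.02)<.05)
q=P[m&(P[...,2]>.055)&(P[...,2]<.095)]
A=np.c_[q[:,:2],np.ones(len(q))]; 
k=np.ones(len(q),bool)
for i in range(5):
    s=np.linalg.lstsq(A[k],q[k,2],rcond=None)[0]; k=abs(q[:,2]-A@s)<.004
print(k.sum(),s,q[k].mean(0),cv2.minAreaRect((q[k,:2]*1000).astype(np.float32)))
E
```

```text
time: 12.35
ee_pos: [0.6112, -0.0194, 0.1218]
tcp_rot: [3.141, -0.0, -1.674]
contact_force: [0.2, -0.7, -2.0]
gripper_width: 0.0045
[ 0.61123931 -0.0194131   0.12179242] [ 0.16206616 -0.72365062 -2.00916989] 0.004533383676396648
2070 [ 0.02713746 -0.00325188  0.06084164] [ 0.63611847 -0.029858    0.07820137] ((636.2422485351562, -21.902639389038086), (45.636470794677734, 49.944602966308594), 84.09760284423828)
```

View pics/w8.png

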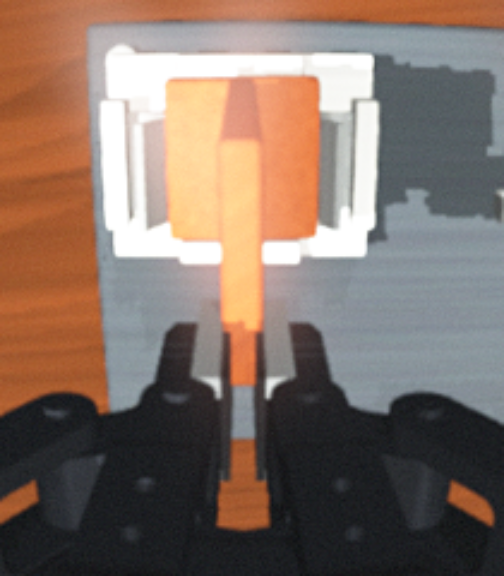

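Strange: after regripping and lifting, the tile sits 25 mm ahead of the TCP, held by the rear edge of its blade. Its foot, at (0.636, −0.022), is nearly over the seat and almost level. I'll centre it, lower it until it stands in the mouth, and release it.

```bash
cat > foot.py <<'E'
from h import *
import sys
def foot(lo,hi,pic=None):
    o=bot.get_obs();print("tcp",o["ee_pos"].round(4),"F",o["contact_force"].round(1),o["gripper_width"].round(4))
    p,d=imaging.capture("wrist")
    if pic: cv2.imwrite(pic,cv2.resize(p[100:340,150:360,::-1],None,fx=2.4,fy=2.4))
    P=cloud("wrist",d); hsv=cv2.cvtColor(p,cv2.COLOR_RGB2HSV)
    m=(hsv[...,1]>100)&(hsv[...,2]>90)&(hsv[...,0]<18)&(abs(P[...,0]-.625)<.06)&(abs(P[...,1]+.02)<.05)
    q=P[m&(P[...,2]>lo)&(P[...,2]<hi)]
    A=np.c_[q[:,:2]-[.628,-.0205],np.ones(len(q))]; s=np.array([0,0,np.median(q[:,2])]);
    for i in range(6):
        k=abs(q[:,2]-A@s)<.004; s=np.linalg.lstsq(A[k],q[k,2],rcond=None)[0]
    r=cv2.minAreaRect((q[k,:2]*1000).astype(np.float32))
    print("foot n",k.sum(),"slope xy, z",s.round(4),"rect",np.round(r[0],1),np.round(r[1],1),round(r[2],1))
    b=P[m&(P[...,2]>hi+.01)&(P[...,2]<hi+.1)]
    if len(b): print("blade x",np.percentile(b[:,0],[1,99]).round(4),"zmax",np.percentile(b[:,2],99).round(4))
foot(float(sys.argv[1]),float(sys.argv[2]),sys.argv[3] if len(sys.argv)>3 else None)
E
python3 -m handwheel '[[[0,0,0],[-0.8,0.1,-0.5],1],[[0,0,0],[0,0,-0.6],1],[[0,0,0],[0,0,-0.6],1],[[0,0,0],[0,0,0],1],[[0,0,0],[0,0,0],1]]' 120
python3 foot.py .04 .08 pics/w9.png
```

```text
time: 13.02
ee_pos: [0.6035, -0.0183, 0.1047]
tcp_rot: [3.141, 0.0, -1.674]
contact_force: [0.1, 0.8, -1.3]
gripper_width: 0.0047Traceback (most recent call last):
  File "foot.py", line 17, in <module>
    foot(float(sys.argv[1]),float(sys.argv[2]),sys.argv[3] if len(sys.argv)>3 else None)
    ~~~~^^^^^^^^^^^^^^^^^^^^^^^^^^^^^^^^^^^^^^^^^^^^^^^^^^^^^^^^^^^^^^^^^^^^^^^^^^^^^^^^
  File "foot.py", line 4, in foot
    o=bot.get_obs();print("tcp",o["ee_pos"].round(4),"F",o["contact_force"].round(1),o["gripper_width"].round(4))
                                                                                     ^^^^^^^^^^^^^^^^^^^^^^^^
AttributeError: 'float' object has no attribute 'round'
```

```bash
sed -i 's/o\["gripper_width"\].round(4)/round(o["gripper_width"],4)/' foot.py; python3 foot.py .04 .08 pics/w9.png
```

```text
tcp [ 0.6035 -0.0183  0.1047] F [ 0.1  0.8 -1.3] 0.0047
foot n 2256 slope xy, z [0.0256 0.0007 0.0615] rect [629.2 -20.5] [45.7 49.1] 84.0
blade x [0.5929 0.6508] zmax 0.1719
```

View pics/w9.png

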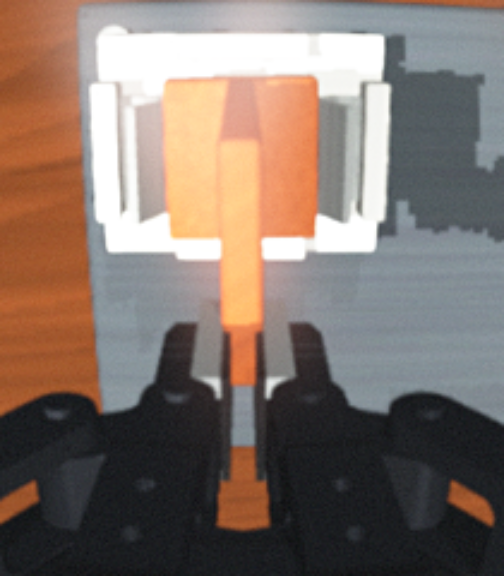

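```bash
python3 -m handwheel '[[[0,0,0],[-0.1,0,-0.3],1],[[0,0,0],[0,0,0],1],[[0,0,0],[0,0,0],0.7],[[0,0,0],[0,0,0],0.5],[[0,0,0],[0,0,0],0.3],[[0,0,0],[0,0,0],0.3]]' 60
python3 foot.py .035 .08 pics/w10.png
```

```text
time: 13.82
ee_pos: [0.6023, -0.0185, 0.1017]
tcp_rot: [3.141, -0.0, -1.674]
contact_force: [0.4, 0.4, 1.2]
gripper_width: 0.0297
tcp [ 0.6023 -0.0185  0.1017] F [0.4 0.4 1.2] 0.0297
foot n 2709 slope xy, z [0.024  0.0074 0.0596] rect [629.  -20.1] [45.4 48.7] 83.9
blade x [0.6018 0.6516] zmax 0.17
```

View pics/w10.png

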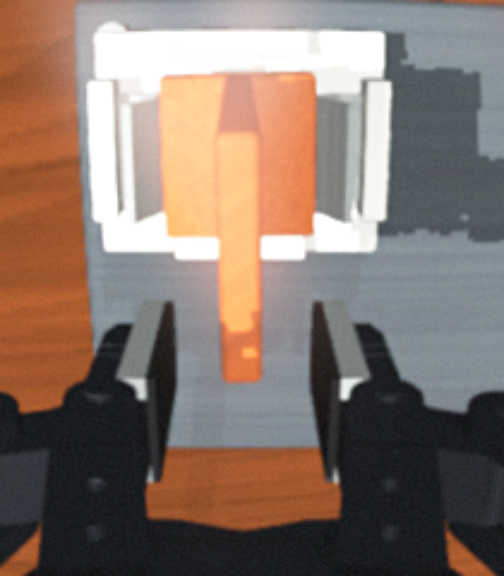

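The tile now stands nearly level in the mouth on its own at (0.629, −0.020), with the foot top at 0.060. Gripping it during the push let it slip, so I'll push straight down on the blade's top with the fingers shut.

```bash
python3 -m handwheel '[[[0,0,0],[0,0,2],0.3],[[0,0,0],[0,0,3],0.3],[[0,0,0],[0,0,2.5],0.3],[[0,0,0],[0,0,0],1],[[0,0,0],[1.3,-0.15,0],1],[[0,0,0],[1.4,-0.15,0],1],[[0,0,0],[0,0,0],1],[[0,0,0],[0,0,0],1]]' 60
python3 foot.py .035 .08 pics/w11.png; python3 - <<'E'
from h import *
p,d=imaging.capture("scene"); cv2.imwrite("pics/s11.png",cv2.resize(p[120:270,110:270,::-1],None,fx=4,fy=4,interpolation=2))
E
```

```text
time: 14.88
ee_pos: [0.6289, -0.0213, 0.1755]
tcp_rot: [3.139, 0.0, -1.674]
contact_force: [-0.3, -0.0, -0.2]
gripper_width: 0.0001
tcp [ 0.6289 -0.0213  0.1755] F [-0.3 -0.  -0.2] 0.0001
foot n 1070 slope xy, z [0.02   0.0032 0.0599] rect [629.4 -19.6] [44.6 48.5] 84.8
blade x [0.6152 0.6523] zmax 0.1463
```

View pics/w11.png

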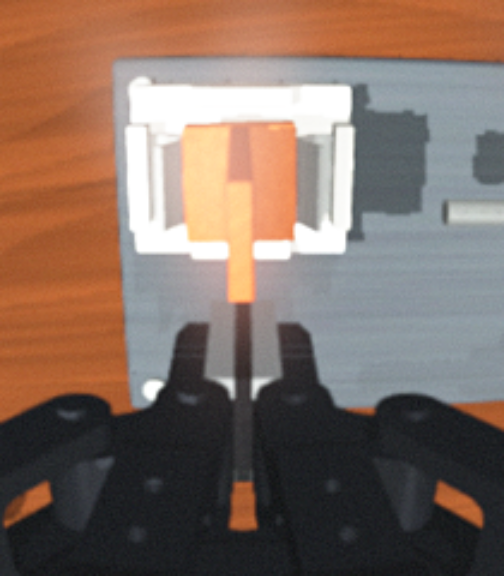

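View pics/s11.png

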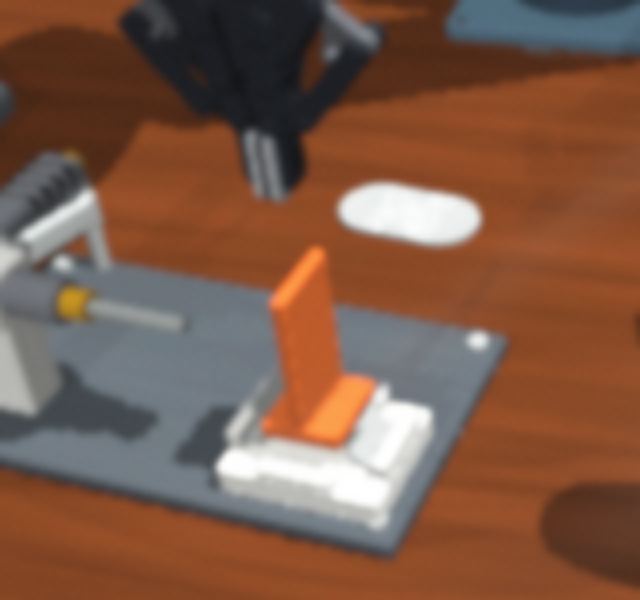

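```bash
python3 - <<'E'
from h import *
o=bot.get_obs(); e=o["ee_pos"]; print(e,o["tcp_rot"])
for n,f,ox,oy,s in(("scene","s11",110,120,4),("wrist","w11",150,100,2.4)):
    for p in (e,(.629,-.0214,.1446)):
        u,v=proj(n,p); print(n,u,v,"crop",(u-ox)*s,(v-oy)*s)
p,d=imaging.capture("scene"); P=cloud("scene",d)
m=(P[...,2]>.165)&(P[...,2]<.20)&(P[...,0]>.5)&(P[...,0]<.7)&(abs(P[...,1]+.02)<.03)
q=P[m]; print(len(q)); 
for lo in (.165,.175,.185):
    t=q[(q[:,2]>lo)&(q[:,2]<lo+.01)]; print(lo,len(t),t.min(0) if len(t) else 0,t.max(0) if len(t) else 0)
c,f,M,t=cam("wrist"); print((t-e), M)
E
```

```text
[ 0.628867   -0.02131384  0.17619475] [ 3.14028825e+00  1.27666503e-04 -1.67382357e+00]
scene 181.03939719710485 177.02743199823456 crop 284.1575887884194 228.10972799293825
scene 183.20541098912028 189.61980792405734 crop 292.8216439564811 278.47923169622936
wrist 250.98400841417646 223.12913476648663 crop 242.3616201940235 295.5099234395679
wrist 251.0975574784219 205.3591139844011 crop 242.63413794821253 252.8618735625626
1
0.165 0 0 0
0.175 0 0 0
0.185 0 0 0
[ 0.0690698  -0.00717622  0.1647473 ] [[-1.02941682e-01 -9.55556176e-01 -2.76252428e-01]
 [-9.94687253e-01  9.87442426e-02  2.91005866e-02]
 [-5.28908502e-04  2.77780432e-01 -9.60644446e-01]]
```

```bash
python3 - <<'E'
from h import *
p,d=imaging.capture("scene"); P=cloud("scene",d)
for v in range(146,186,2): print(v,[(1000*P[v,u]).round(0).tolist() for u in (173,176,179,182)])
p,d=imaging.capture("wrist"); P=cloud("wrist",d)
for v in range(214,262,3): print(v,[(1000*P[v,u]).round(0).tolist() for u in (238,245,257,264)])
E
```

```text
146 [[630.0, -26.0, 248.0], [640.0, -15.0, 255.0], [643.0, -8.0, 257.0], [636.0, -5.0, 253.0]]
148 [[635.0, -24.0, 247.0], [640.0, -16.0, 250.0], [640.0, -10.0, 251.0], [635.0, -6.0, 249.0]]
150 [[636.0, -24.0, 243.0], [641.0, -16.0, 246.0], [641.0, -10.0, 247.0], [637.0, -6.0, 245.0]]
152 [[634.0, -26.0, 237.0], [641.0, -16.0, 242.0], [641.0, -10.0, 243.0], [636.0, -7.0, 240.0]]
154 [[638.0, -25.0, 235.0], [640.0, -17.0, 237.0], [634.0, -14.0, 234.0], [636.0, -7.0, 236.0]]
156 [[638.0, -26.0, 230.0], [639.0, -19.0, 232.0], [637.0, -14.0, 231.0], [636.0, -8.0, 231.0]]
158 [[639.0, -26.0, 227.0], [639.0, -20.0, 227.0], [635.0, -15.0, 226.0], [636.0, -9.0, 227.0]]
160 [[638.0, -27.0, 222.0], [639.0, -20.0, 223.0], [638.0, -15.0, 223.0], [636.0, -10.0, 222.0]]
162 [[638.0, -28.0, 217.0], [639.0, -21.0, 218.0], [637.0, -16.0, 218.0], [635.0, -11.0, 217.0]]
164 [[637.0, -29.0, 212.0], [638.0, -22.0, 213.0], [640.0, -15.0, 215.0], [637.0, -11.0, 213.0]]
166 [[352.0, -180.0, 3.0], [639.0, -23.0, 209.0], [640.0, -16.0, 211.0], [637.0, -11.0, 209.0]]
168 [[363.0, -175.0, 3.0], [639.0, -23.0, 
[... 1629 characters left out ...]
638.0, -28.0, 217.0]]
241 [[640.0, -17.0, 221.0], [639.0, -20.0, 221.0], [639.0, -25.0, 221.0], [638.0, -28.0, 221.0]]
244 [[640.0, -17.0, 225.0], [640.0, -20.0, 225.0], [639.0, -25.0, 224.0], [639.0, -28.0, 225.0]]
247 [[639.0, -17.0, 227.0], [639.0, -20.0, 227.0], [639.0, -25.0, 227.0], [638.0, -28.0, 227.0]]
250 [[639.0, -17.0, 230.0], [639.0, -20.0, 229.0], [639.0, -25.0, 230.0], [638.0, -28.0, 230.0]]
253 [[639.0, -17.0, 232.0], [639.0, -20.0, 232.0], [638.0, -25.0, 231.0], [638.0, -28.0, 232.0]]
256 [[639.0, -17.0, 234.0], [639.0, -20.0, 235.0], [639.0, -25.0, 235.0], [639.0, -28.0, 235.0]]
259 [[640.0, -17.0, 239.0], [639.0, -20.0, 237.0], [638.0, -25.0, 237.0], [640.0, -28.0, 239.0]]
```

The depth image explains the slip. The real fingertips end about 27 mm above the reported TCP, so I had only about 4 mm of the blade. I'll regrip with that offset included: tip about 30 mm below the blade's top, so TCP z ≈ 0.088.

```bash
python3 -m handwheel '[[[0,0,0],[0,0,0],0.1],[[0,0,0],[0,0,0],0.1],[[0,0,0],[0,0,-3],0.1],[[0,0,0],[0,0,-3],0.1],[[0,0,0],[0,0,-2.8],0.1],[[0,0,0],[0,0,0],0.1],[[0,0,0],[0,0,0],0.5],[[0,0,0],[0,0,0],0.7],[[0,0,0],[0,0,0],1],[[0,0,0],[0,0,0],1],[[0,0,0],[0,0,0],1]]' 120
python3 foot.py .035 .08 pics/w12.png
```

```text
time: 16.5
ee_pos: [0.6304, -0.0213, 0.09]
tcp_rot: [-3.139, 0.0, -1.674]
contact_force: [1.4, 1.8, 5.4]
gripper_width: 0.0065
tcp [ 0.6304 -0.0213  0.09  ] F [1.4 1.8 5.4] 0.0065
foot n 1718 slope xy, z [0.0252 0.0043 0.059 ] rect [630.5 -20.7] [46.2 45.2] 85.7
blade x [0.6028 0.6519] zmax 0.1681
```

View pics/w12.png

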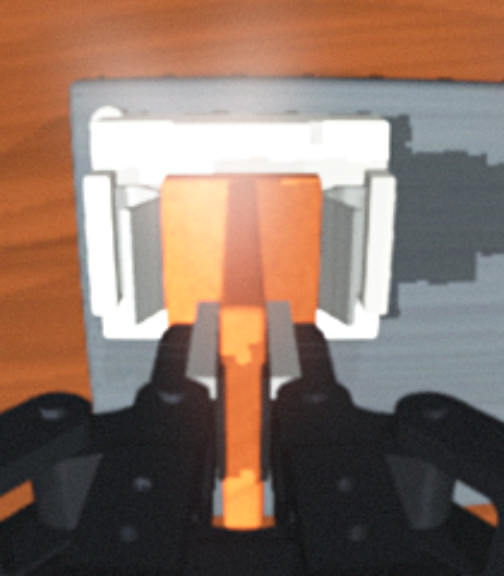

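```bash
python3 -m handwheel '[[[0,0,0],[-0.15,0,-0.3],1],[[0,0,0],[0,0,-0.4],1],[[0,0,0],[0,0,-0.4],1],[[0,0,0],[0,0,0],1]]' 120
python3 foot.py .03 .075 
python3 -m handwheel '[[[0,0,0],[0,0,-0.3],1],[[0,0,0],[0,0,-0.3],1],[[0,0,0],[0,0,-0.3],1],[[0,0,0],[0,0,0],1],[[0,0,0],[0,0,0],1]]' 120
python3 foot.py .03 .065 pics/w13.png
```

```text
time: 17.05
ee_pos: [0.6284, -0.0215, 0.0779]
tcp_rot: [-3.14, -0.0, -1.674]
contact_force: [3.1, 0.6, 2.2]
gripper_width: 0.0064
tcp [ 0.6284 -0.0215  0.0779] F [3.1 0.6 2.2] 0.0064
foot n 1726 slope xy, z [ 0.0275 -0.001   0.0468] rect [628.8 -21.1] [46.3 44.8] 85.7
blade x [0.6008 0.6498] zmax 0.1632
time: 17.73
ee_pos: [0.6281, -0.021, 0.0717]
tcp_rot: [-3.14, 0.0, -1.673]
contact_force: [-4.3, 2.1, 20.6]
gripper_width: 0.0063
tcp [ 0.6281 -0.021   0.0717] F [-4.3  2.1 20.6] 0.0063
foot n 1656 slope xy, z [0.0128 0.0048 0.0408] rect [627.5 -20.5] [45.1 44.7] 84.8
blade x [0.6004 0.6492] zmax 0.1563
```

View pics/w13.png

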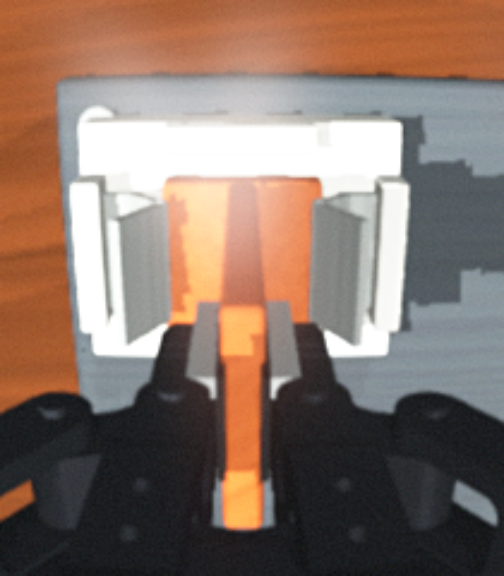

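```bash
python3 -m handwheel '[[[0,0,0],[0,0,-0.15],1],[[0,0,0],[0,0,-0.1],1],[[0,0,0],[0,0,0],1]]' 120
python3 foot.py .03 .065
python3 -m handwheel '[[[0,0,0],[0,0,0.2],0.8],[[0,0,0],[0,0,0],0.5],[[0,0,0],[0,0,0],0.2],[[0,0,0],[0,0,0],0.1],[[0,0,0],[0,0,0],0.1]]' 60
python3 foot.py .03 .065 pics/w14.png; python3 - <<'E'
from h import *
p,d=imaging.capture("scene"); cv2.imwrite("pics/s14.png",cv2.resize(p[150:270,130:280,::-1],None,fx=5,fy=5,interpolation=2))
E
```

```text
time: 18.15
ee_pos: [0.6286, -0.0209, 0.0715]
tcp_rot: [-3.138, -0.0, -1.673]
contact_force: [-6.7, 3.1, 33.8]
gripper_width: 0.0061
tcp [ 0.6286 -0.0209  0.0715] F [-6.7  3.1 33.8] 0.0061
foot n 1673 slope xy, z [0.0071 0.0057 0.0406] rect [628.  -20.6] [42.9 45.9] 82.1
blade x [0.6012 0.6496] zmax 0.1537
time: 18.82
ee_pos: [0.6276, -0.0215, 0.0678]
tcp_rot: [3.141, 0.0, -1.674]
contact_force: [0.3, 0.3, 0.6]
gripper_width: 0.0383
tcp [ 0.6276 -0.0215  0.0678] F [0.3 0.3 0.6] 0.0383
foot n 2348 slope xy, z [0.003  0.0028 0.0406] rect [625.7 -20.5] [44.3 50.1] 83.9
blade x [0.6038 0.6506] zmax 0.1625
```

View pics/w14.png

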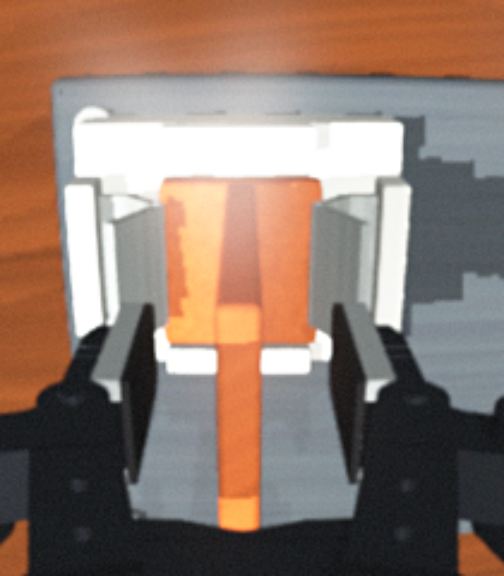

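View pics/s14.png

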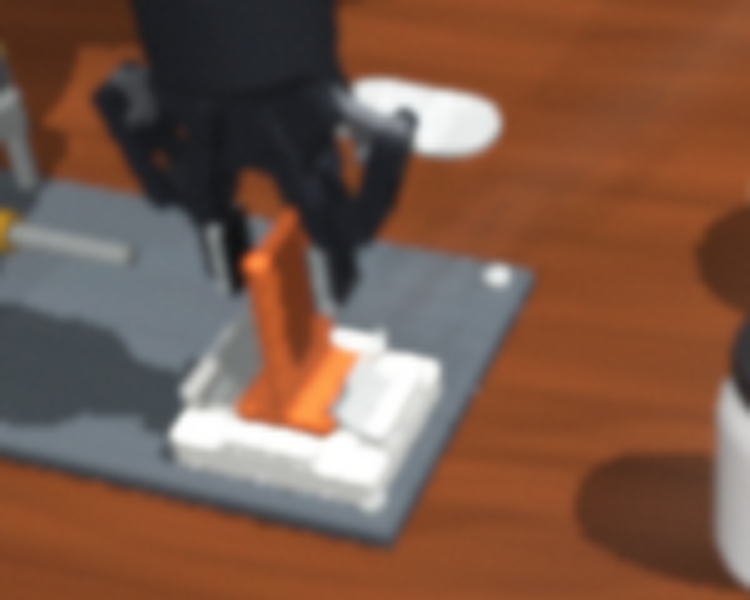

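```bash
python3 -m handwheel '[[[0,0,0],[0,0,2],0.1],[[0,0,0],[0,0,4],0.1],[[0,0,0],[0,0,4],0.1],[[0,0,0],[-2,0,2],0.1],[[0,0,0],[-3,0,0],0.1],[[0,0,0],[0,0,0],0.1],[[0,0,0],[0,0,0],0.1]]' 60
python3 foot.py .03 .065; python3 - <<'E'
from h import *
p,d=imaging.capture("wrist"); cv2.imwrite("pics/w15.png",cv2.resize(p[80:230,160:360,::-1],None,fx=4,fy=4,interpolation=2)); P=cloud("wrist",d)
np.save("P15.npy",P)
S=np.array([.628,-.0205]); a=np.radians(-6.0); X=np.array([np.cos(a),np.sin(a)]);Y=np.array([-np.sin(a),np.cos(a)])
L=np.stack([(P[...,:2]-S)@X,(P[...,:2]-S)@Y,P[...,2]],-1)*1000
for xs in (10,15,20):
    m=(abs(L[...,0]-xs)<1.5)&(abs(L[...,1])<45)&(L[...,2]<70)
    q=L[m]; q=q[np.argsort(q[:,1])]
    print(xs,[(int(round(y)),int(round(z))) for _,y,z in q[::3]])
E
```

```text
time: 19.8
ee_pos: [0.5784, -0.0215, 0.1885]
tcp_rot: [-3.141, -0.0, -1.674]
contact_force: [0.1, 0.4, 0.1]
gripper_width: 0.0386
tcp [ 0.5784 -0.0215  0.1885] F [0.1 0.4 0.1] 0.0386
foot n 1255 slope xy, z [-0.0013 -0.0009  0.0402] rect [625.6 -20.6] [43.6 46.9] 83.9
blade x [0.6017 0.6491] zmax 0.1265
10 [(-44, 44), (-43, 43), (-42, 44), (-41, 44), (-40, 44), (-40, 38), (-39, 35), (-38, 36), (-33, 62), (-32, 63), (-31, 64), (-30, 63), (-29, 63), (-29, 60), (-28, 59), (-27, 58), (-26, 55), (-25, 53), (-24, 53), (-23, 51), (-22, 49), (-21, 47), (-20, 46), (-19, 46), (-19, 41), (-18, 41), (-16, 41), (-14, 39), (-13, 39), (-12, 40), (-11, 40), (-10, 41), (-9, 41), (-8, 41), (-7, 39), (-6, 39), (-5, 39), (7, 40), (9, 40), (10, 40), (11, 39), (13, 40), (14, 40), (16, 41), (17, 39), (19, 40), (20, 39), (21, 44), (22, 45), (23, 47), (23, 48), (24, 50), (25, 52), (26, 53), (27, 55), (28, 57), (28, 58), (29, 59), (30, 61), (31, 62), (32, 63), (33, 64), (34, 64), (38, 37), (40, 35), (40, 38), (41, 44), (41, 45), (42, 46), (44, 43), (45, 45)]
15 [(-44, 44), (-43, 44), (-42, 43), (-41, 44), (-4
[... 828 characters left out ...]
, 44), (-38, 30), (-37, 29), (-36, 30), (-35, 31), (-34, 28), (-33, 30), (-32, 30), (-31, 29), (-30, 29), (-29, 29), (-28, 30), (-26, 30), (-25, 30), (-24, 30), (-23, 40), (-22, 40), (-21, 40), (-20, 39), (-19, 40), (-18, 40), (-17, 39), (-15, 40), (-14, 40), (-13, 40), (-12, 40), (-11, 40), (-10, 39), (-9, 39), (-8, 40), (-7, 41), (-6, 40), (-5, 41), (-4, 40), (7, 40), (8, 40), (9, 41), (11, 39), (12, 40), (13, 40), (14, 40), (15, 40), (16, 40), (17, 40), (18, 40), (19, 40), (20, 40), (21, 40), (22, 40), (24, 31), (25, 30), (26, 30), (27, 30), (28, 29), (29, 31), (30, 31), (32, 30), (33, 31), (34, 30), (35, 30), (36, 31), (37, 30), (38, 31), (39, 30), (41, 36), (41, 42), (42, 44), (44, 44)]
```

View pics/w15.png

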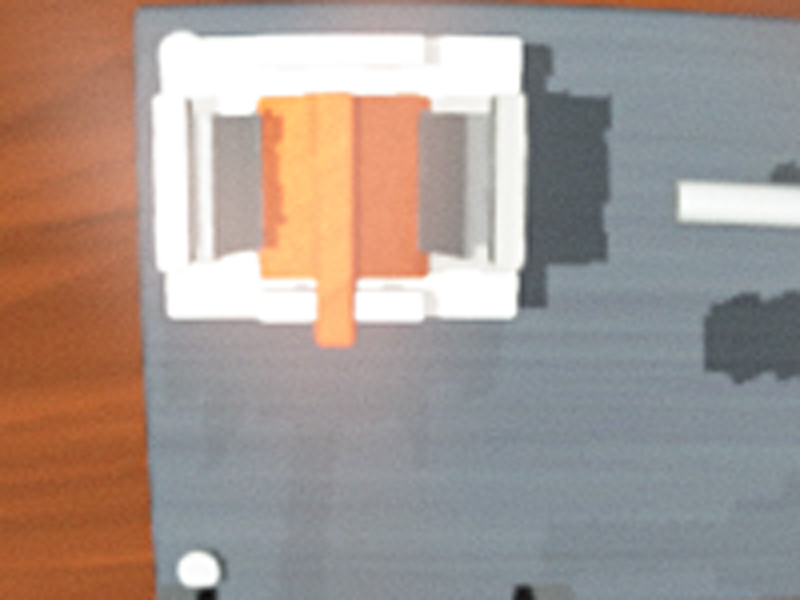

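The tile is home. The jaw noses are 40 mm apart (closed) over the foot, the foot top is at 0.0402 and level, and the tile is about 2.5 mm from the seat centre. Next I'll look at the gun from above.

```bash
python3 -m handwheel '[[[0,0,0],[-0.8,-5,1],-1],[[0,0,0],[-0.8,-5,1],-1],[[0,0,0],[-0.8,-5,0],-1],[[0,0,0],[-0.8,-5,0],-1],[[0,0,0],[0,-1,0],-1],[[0,0,0],[0,0,0],-1],[[0,0,0],[0,0,0],-1]]' 30
cat > gun.py <<'E'
from h import *
import sys
o=bot.get_obs();print("tcp",o["ee_pos"].round(4),"F",o["contact_force"].round(1),round(o["gripper_width"],4))
p,d=imaging.capture("wrist"); P=cloud("wrist",d); 
cv2.imwrite(sys.argv[1],cv2.resize(p[60:320,80:430,::-1],None,fx=2.2,fy=2.2,interpolation=2))
for t in ("squeeze","trigger_pad","nozzle","seat"):
    for r in spotter.spot_point("wrist",t)[:2]:
        z={"seat":.03}.get(t,.095); print(t,np.round(r["uv"],1),round(r["confidence"],2),ray("wrist",r["uv"],z).round(4))
np.save("Pgun.npy",P)
E
python3 gun.py pics/w16.png
```

```text
time: 20.78
ee_pos: [0.5463, -0.23, 0.208]
tcp_rot: [3.141, 0.001, -1.673]
contact_force: [-0.1, 0.1, 1.1]
gripper_width: 0.0853
tcp [ 0.5463 -0.23    0.208 ] F [-0.1  0.1  1.1] 0.0853
squeeze [264.6 181.6] 0.85 [ 0.5407 -0.2425  0.095 ]
trigger_pad [227.7 182.4] 0.98 [ 0.5435 -0.207   0.095 ]
nozzle [ 13.  240.1] 0.43 [0.495  0.1005 0.095 ]
seat [ 79.9 121.1] 0.9 [ 0.6283 -0.0178  0.03  ]
```

View pics/w16.png

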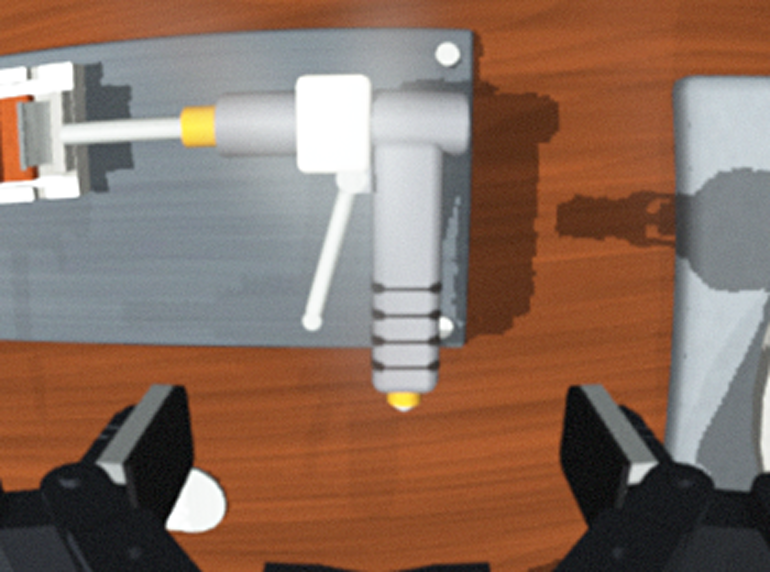

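```bash
python3 - <<'E'
from h import *
P=np.load("Pgun.npy")
a=np.radians(-6.0); X=np.array([np.cos(a),np.sin(a)]);Y=np.array([-np.sin(a),np.cos(a)])
S=np.array([.541,-.24])
L=np.stack([(P[...,:2]-S)@X,(P[...,:2]-S)@Y,P[...,2]],-1)*1000
for xs in (-50,-40,-20,-10,0,10,20,30,40,60,70):
    m=(abs(L[...,0]-xs)<1.5)&(abs(L[...,1])<65)&(L[...,2]>60)&(L[...,2]<150)
    q=L[m]; q=q[np.argsort(q[:,1])]
    print(xs,[(int(round(y)),int(round(z))) for _,y,z in q[::3]])
m=(L[...,2]>60)&(abs(L[...,1])<60)&(abs(L[...,0])<110)
q=L[m];g=q[(q[:,1]<8)&(q[:,1]>-30)]; print("grip x range",np.percentile(g[:,0],[.5,99.5]), "z max", np.percentile(g[:,2],99))
c=q[(q[:,0]<30)&(q[:,0]>-30)&(q[:,1]<15)&(q[:,2]>95)]; print("grip rect",cv2.minAreaRect(c[:,:2].astype(np.float32)))
E
```

```text
-50 [(-16, 104), (-15, 107), (-13, 107), (-12, 108), (-10, 109), (-9, 109), (-8, 108), (-6, 108), (-5, 109), (-4, 109), (-2, 107), (-1, 109), (1, 108), (2, 109), (3, 108), (4, 110), (5, 109), (7, 109), (8, 109), (8, 108), (9, 107), (10, 106), (11, 105)]
-40 [(-17, 101), (-17, 107), (-16, 108), (-15, 108), (-14, 109), (-13, 108), (-12, 108), (-11, 108), (-10, 109), (-9, 108), (-9, 110), (-7, 108), (-7, 108), (-6, 109), (-4, 107), (-3, 109), (-2, 108), (-1, 108), (0, 109), (1, 109), (2, 109), (3, 109), (4, 109), (5, 108), (6, 108), (7, 108), (8, 108), (9, 107), (10, 109), (10, 106), (11, 106), (12, 105)]
-20 [(-16, 108), (-14, 107), (-13, 108), (-12, 109), (-11, 109), (-10, 108), (-9, 109), (-8, 109), (-7, 110), (-6, 109), (-5, 109), (-5, 108), (-4, 108), (-3, 109), (-2, 110), (-1, 108), (0, 109), (1, 109), (2, 109), (3, 110), (4, 110), (6, 108), (7, 108), (8, 109), (9, 108), (10, 107), (11, 109), (12, 106), (35, 105), (36, 107), (37, 104), (39, 106), (40, 106), (41, 105), (42, 106)]
-10 [(-16, 104), (-15, 106), (-14, 106), (-13, 107), (-12, 108), (-11, 110), (-10, 108), (-9, 109), (-8
[... 4793 characters left out ...]
3), (26, 113), (26, 112), (27, 113), (28, 113), (29, 113), (29, 111), (30, 111), (31, 113), (32, 113), (32, 112), (33, 112), (33, 112), (34, 113), (35, 112), (36, 112), (37, 113), (38, 113), (39, 112), (39, 113), (40, 112), (41, 112), (42, 111), (44, 108), (44, 109), (45, 107), (46, 108), (47, 108), (48, 107), (49, 107), (50, 107), (51, 108), (52, 108), (53, 108), (54, 108), (54, 107), (55, 108), (56, 108), (57, 107), (58, 107), (59, 106), (60, 107), (61, 107), (62, 108), (63, 107), (63, 108), (64, 107), (65, 107)]
grip x range [-59.27104303  76.12471291] z max 334.71767210670345
grip rect ((0.01367950439453125, -22.51744842529297), (59.95769119262695, 74.99732208251953), 0.0710461363196373)
```

```bash
python3 -m handwheel '[[[0,0,0],[-0.5,-0.35,-3],-1],[[0,0,0],[0,0,-4],-1],[[0,0,0],[0,0,-4],-1],[[0,0,0],[0,0,0],-1],[[0,0,0],[0,0,0],-1]]' 30
python3 gun.py pics/w17.png; python3 - <<'E'
from h import *
P=np.load("Pgun.npy"); p=bot.get_obs()
a=np.radians(-6.0); X=np.array([np.cos(a),np.sin(a)]);Y=np.array([-np.sin(a),np.cos(a)])
S=np.array([.541,-.24])
L=np.stack([(P[...,:2]-S)@X,(P[...,:2]-S)@Y,P[...,2]],-1)*1000
for xs in (0,10,20):
    m=(abs(L[...,0]-xs)<2.0)&(abs(L[...,1])<65)&(L[...,2]>80)&(L[...,2]<220)
    q=L[m]; q=q[np.argsort(q[:,1])]
    print(xs,[(int(round(y)),int(round(z))) for _,y,z in q[::8]])
E
```

```text
time: 21.65
ee_pos: [0.5419, -0.2352, 0.0998]
tcp_rot: [-3.14, -0.001, -1.673]
contact_force: [0.6, -0.2, -0.1]
gripper_width: 0.0856
tcp [ 0.5419 -0.2352  0.0998] F [ 0.6 -0.2 -0.1] 0.0856
squeeze [255.9 221.7] 0.87 [ 0.5406 -0.2386  0.095 ]
trigger_pad [206.3 222. ] 0.78 [ 0.5434 -0.2078  0.095 ]
nozzle [ 37.5 128.5] 0.75 [ 0.6196 -0.0963  0.095 ]
seat [ 19.3 127.7] 0.85 [ 0.6287 -0.015   0.03  ]
0 [(-64, 192), (-63, 192), (-62, 191), (-61, 191), (-61, 192), (-61, 191), (-60, 191), (-60, 192), (-60, 191), (-59, 192), (-59, 192), (-59, 191), (-58, 191), (-58, 190), (-58, 191), (-57, 191), (-57, 191), (-56, 188), (-56, 191), (-56, 191), (-56, 205), (-55, 205), (-55, 189), (-55, 208), (-55, 189), (-55, 207), (-55, 190), (-55, 212), (-55, 189), (-55, 211), (-55, 191), (-55, 214), (-54, 209), (-54, 207), (-54, 190), (-54, 213), (-54, 190), (-54, 213), (-54, 190), (-54, 189), (-54, 191), (-54, 189), (-54, 213), (-54, 213), (-53, 213), (-53, 190), (-53, 189), (-52, 188), (-52, 187), (-52, 189), (-51, 189), (-51, 187), (-51, 189), (-50, 188), (-50, 188), (-50, 188), (-49, 188), (-49, 187),
[... 20842 characters left out ...]
, 218), (18, 219), (18, 215), (19, 216), (19, 218), (19, 219), (19, 217), (19, 219), (19, 220), (19, 216), (19, 220), (19, 217), (19, 216), (20, 213), (20, 216), (20, 216), (20, 218), (20, 220), (20, 216), (20, 220), (20, 219), (20, 220), (21, 219), (21, 219), (21, 219), (21, 219), (21, 214), (21, 220), (21, 218), (21, 219), (22, 215), (22, 220), (22, 217), (22, 218), (22, 219), (22, 217), (23, 218), (23, 216), (23, 218), (23, 218), (23, 219), (23, 217), (23, 219), (23, 219), (24, 219), (24, 106), (24, 219), (24, 217), (24, 220), (24, 218), (25, 219), (25, 105), (25, 217), (25, 106), (26, 219), (26, 107), (26, 219), (27, 106), (27, 106), (28, 107), (28, 106), (29, 106), (30, 105), (30, 104)]
```

View pics/w17.png

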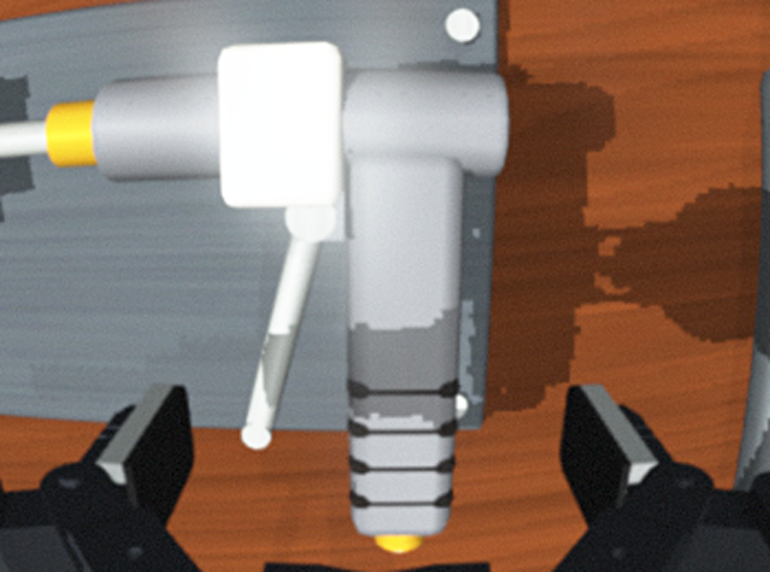

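The fingers are aligned: their inner faces are at local −38 and +47 mm, around the grip back (−17) and the trigger's outer face (+37). I'm descending, then squeezing.

```bash
python3 -m handwheel '[[[0,0,0],[0,0,-3],-1],[[0,0,0],[0,0,-2.6],-1],[[0,0,0],[0,-0.1,0],-1],[[0,0,0],[0,0,0],-1]]' 30
python3 - <<'E'
from h import *
p,d=imaging.capture("wrist");cv2.imwrite("pics/w18.png",cv2.resize(p[60:320,80:430,::-1],None,fx=2.2,fy=2.2,interpolation=2))
p,d=imaging.capture("scene"); cv2.imwrite("pics/s18.png",cv2.resize(p[120:260,70:240,::-1],None,fx=4,fy=4,interpolation=2))
E
```

```text
time: 22.4
ee_pos: [0.5417, -0.2365, 0.0436]
tcp_rot: [-3.14, -0.001, -1.674]
contact_force: [-0.5, -0.5, -0.1]
gripper_width: 0.0854
```

View pics/w18.png

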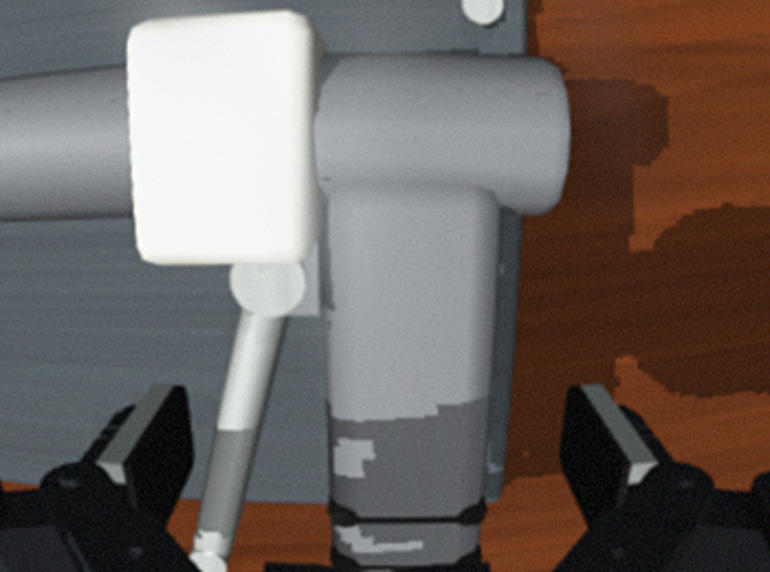

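View pics/s18.png

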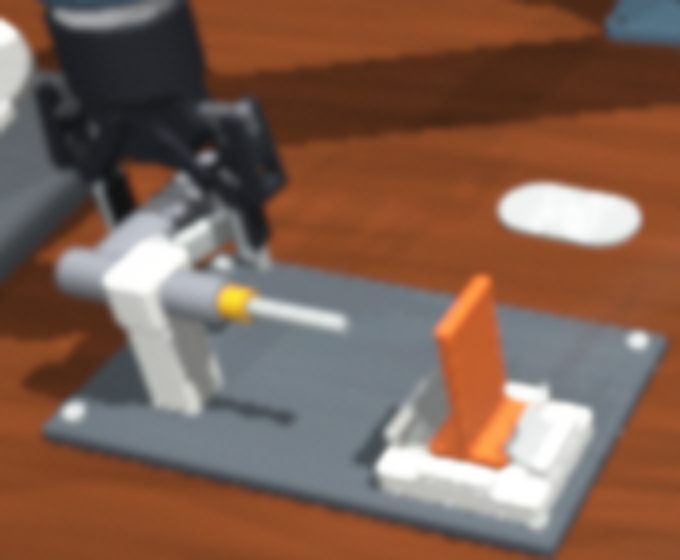

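```bash
python3 -m handwheel '[[[0,0,0],[0,0,0],-0.5],[[0,0,0],[0,0,0],-0.2],[[0,0,0],[0,0,0],0],[[0,0,0],[0,0,0],1],[[0,0,0],[0,0,0],1],[[0,0,0],[0,0,0],1],[[0,0,0],[0,0,0],1]]' 40
python3 - <<'E'
from h import *
p,d=imaging.capture("wrist");cv2.imwrite("pics/w19.png",cv2.resize(p[60:320,80:430,::-1],None,fx=2.2,fy=2.2,interpolation=2))
E
```

```text
time: 23.38
ee_pos: [0.5408, -0.2367, 0.0435]
tcp_rot: [-3.141, -0.002, -1.673]
contact_force: [-3.1, -0.3, 6.5]
gripper_width: 0.0409
```

View pics/w19.png

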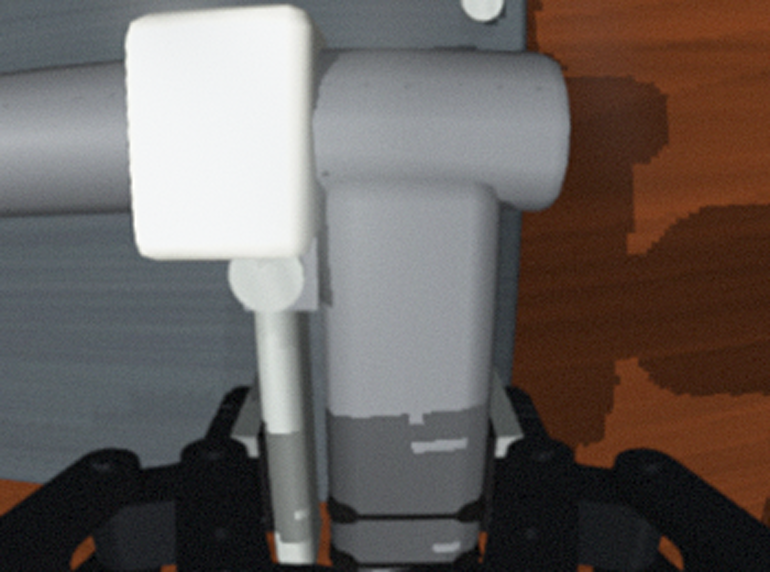

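The trigger now lies parallel to the grip and the opening is 41 mm, which is the stop. I'll hold it there and then release.

```bash
python3 -m handwheel '[[[0,0,0],[0,0,0],1],[[0,0,0],[0,0,0],1],[[0,0,0],[0,0,0],1],[[0,0,0],[0,0,0],1],[[0,0,0],[0,0,0],1],[[0,0,0],[0,0,0],1],[[0,0,0],[0,0,0],1],[[0,0,0],[0,0,0],1],[[0,0,0],[0,0,0],1],[[0,0,0],[0,0,0],1],[[0,0,0],[0,0,0],1]]' 50
python3 - <<'E'
from h import *
p,d=imaging.capture("scene"); cv2.imwrite("pics/s20.png",cv2.resize(p[120:260,70:240,::-1],None,fx=4,fy=4,interpolation=2))
E
python3 -m handwheel '[[[0,0,0],[0,0,0],0],[[0,0,0],[0,0,0],-0.5],[[0,0,0],[0,0,0],-1],[[0,0,0],[0,0,0],-1],[[0,0,0],[0,0,0],-1],[[0,0,0],[0,0,0],-1]]' 50
python3 - <<'E'
from h import *
p,d=imaging.capture("wrist");cv2.imwrite("pics/w20.png",cv2.resize(p[60:320,80:430,::-1],None,fx=2.2,fy=2.2,interpolation=2))
E
```

```text
time: 24.8
ee_pos: [0.5408, -0.2368, 0.0435]
tcp_rot: [-3.141, -0.002, -1.672]
contact_force: [-2.4, -0.5, 7.0]
gripper_width: 0.0408
time: 25.6
ee_pos: [0.5409, -0.2362, 0.0424]
tcp_rot: [-3.142, -0.0, -1.674]
contact_force: [-0.2, -0.0, 0.2]
gripper_width: 0.0853
```

View pics/s20.png

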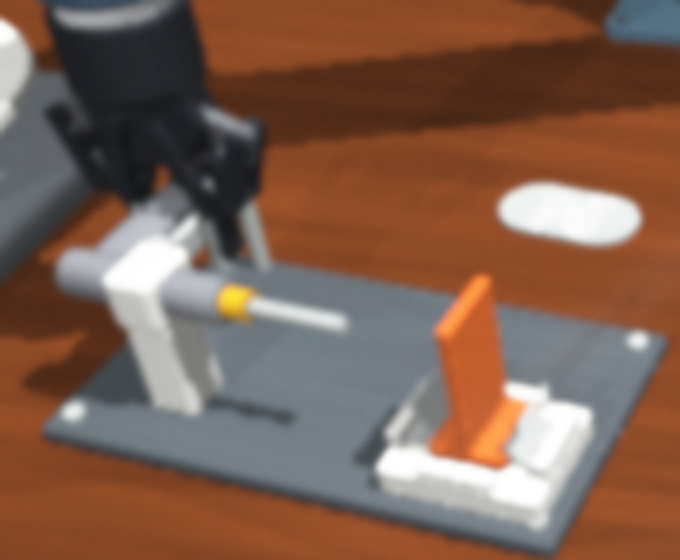

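View pics/w20.png

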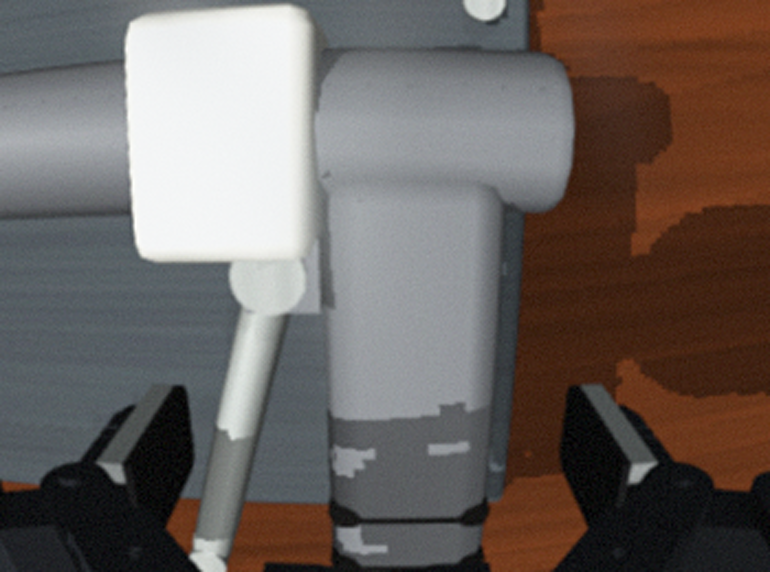

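The trigger has sprung back and the tile is still standing. I'm retreating upward for a final check.

```bash
python3 -m handwheel '[[[0,0,0],[0,0.1,1],-1],[[0,0,0],[0,0,3],-1],[[0,0,0],[0,0,4],-1],[[0,0,0],[0,0,4],-1],[[0,0,0],[0,0,4],-1],[[0,0,0],[-3,0,2],-1],[[0,0,0],[0,0,0],-1],[[0,0,0],[0,0,0],-1]]' 50
python3 - <<'E'
from h import *
S=np.array([.628,-.0205]);P0=np.load("top_d.npy")
p,d=imaging.capture("scene"); cv2.imwrite("pics/s21.png",p[:,:,::-1]); P=cloud("scene",d); hsv=cv2.cvtColor(p,cv2.COLOR_RGB2HSV)
m=(hsv[...,1]>150)&(hsv[...,2]>120)&(hsv[...,0]<14)&(abs(P[...,0]-.628)<.05)&(abs(P[...,1]+.02)<.05)
q=P[m]; t=q[(q[:,2]>.115)&(q[:,2]<.14)]; print("blade top z",np.percentile(t[:,2],98).round(4),cv2.minAreaRect((t[:,:2]*1000).astype(np.float32)))
for lo,hi in((.045,.066),):
    k=(P[...,2]>lo)&(P[...,2]<hi)&(abs(P[...,0]-.629)<.05)&(abs(P[...,1]+.0185)<.068)&(hsv[...,1]<90)
    print("jaws",cv2.minAreaRect((P[k][:,:2]*1000).astype(np.float32)))
p,d=imaging.capture("wrist"); P=cloud("wrist",d); cv2.imwrite("pics/w21.png",p[:,:,::-1])
for t in("bowl","canister","rib","trimmer"):
    print(t,[(np.round(r["uv"],1).tolist(),round(r["confidence"],2)) for r in spotter.spot_point("scene",t)][:1])
o=bot.get_obs();print(o["ee_pos"],o["contact_force"],o["time"])
E
```

```text
time: 26.65
ee_pos: [0.511, -0.2348, 0.2224]
tcp_rot: [-3.141, 0.0, -1.674]
contact_force: [0.0, 0.7, -0.7]
gripper_width: 0.0853
blade top z 0.128 ((626.4488525390625, -19.435688018798828), (8.15006160736084, 49.6336784362793), 85.92923736572266)
jaws ((625.268798828125, -19.12725067138672), (97.05028533935547, 50.52425765991211), 85.22492980957031)
bowl [([300.5, 205.2], 0.95)]
canister [([292.9, 259.8], 0.71)]
rib [([214.2, 176.1], 0.6)]
trimmer [([310.4, 180.9], 0.41)]
[ 0.51099335 -0.23470151  0.2214694 ] [-0.28217582 -0.48718236 -0.19295425] 26.95
```

View pics/s21.png

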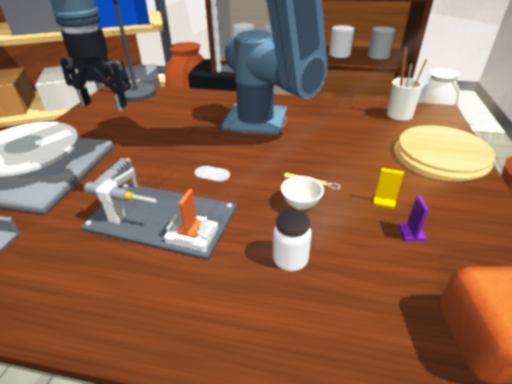

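View pics/w21.png

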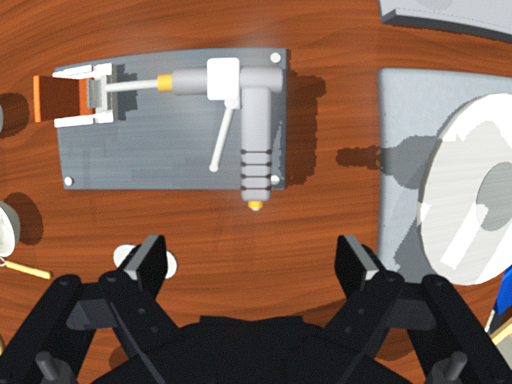

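The scene image shows the tile upright in the clip at about (187,215), with the bystanders where they were. The wrist image shows the trigger released at about (222,135). I'm handing in.

```bash
python3 -c "
from rig import bot
print(bot.hand_in())"
```

```text
the job is handed in; nothing more can be done
None
```

I pressed the clay tile home in the clip and let go of it. I then squeezed the gun's trigger to its stop, held it for about 1.8 s and let it spring back. The job was handed in at about 27 s; it reports no verdict.

**First push failed:** the tile slipped in the grip and ended up resting on the clip's −x cheek. Depth images showed that the real fingertips end about 27 mm above the reported TCP, so I had only about 4 mm of the blade. I set the tile upright in the clip's mouth, regripped it deeper and pushed it down, with the force reaching 34 N.

**Last checks:**
- **Tile:** after release its foot lay flat at the expected height (top at 0.040 m), about 2.5 mm from the seat's centre and square to it. The jaw noses were 40 mm apart, so both were closed over the foot.
- **Trigger:** the opening was 41 mm while squeezed, against 42 mm expected, with the bar parallel to the grip. It was back at its released angle in the image afterwards.
- **End state:** the gripper was well clear. The bystanders were within about 3 pixels of where they started in the scene camera.
- **One disagreement:** the final scene image gave the blade's top at 0.128 m and the heading about 2° off the wrist camera's, where 0.125 m was expected. I put this down to camera noise, as the wrist readings agreed with a fully seated tile.

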